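# Gauge the lidded pots and slide them onto the warming rings

### The job

Starting with the steel pot nearest the gauge, and one pot at a time, slide each pot that is there along the warming plate onto the gauge mark, press the gauge knob down until the foot bears gently on its lid for a second, let the gauge rise again, and slide the pot on into the white ring of its own size, standing fully inside the ring, before starting on the next. Never lift a pot off the plate, tip it, or press the foot down hard, and leave the other things on the bench alone.

Things in the scene. Friction and masses are not known exactly. Their poses are not given: they have to be found in the camera images.
- plate: fixed flat warming plate, 340 x 880 x 30 mm, top 30 mm above its origin (centre of its underside); its own y runs along its length to the robot's left, its x points away from the robot. The place and yaw vary a little. Pots start in a row on its left half, the white rings are on the dark right half; the gauge stands between, on its rear edge
- gauge_mark (a point): centre of the black ring (108 mm across) and cross drawn on the plate's top, straight below the gauge foot
- gauge_rod (a joint): gauge rod, a vertical slide: 0 fully up, grows as it is pushed down, in m, to 0.070 at most; a return spring lifts it by itself when let go. Pushing it down takes about 2 N at the top and 5.5 N at the bottom
- gauge_foot (a joint): sprung foot at the rod's lower end, a vertical slide in the rod: 0 hanging free, grows as the foot is pushed up into the rod, to 0.014 m, with 2 N at first touch and 5 N at the end; beyond that it is rigid. Lid height above the plate = 0.115 - gauge_rod + gauge_foot
- foot_pad: brass pad of the gauge foot, 24 mm across; its origin is on the foot axis at the height of the gauge mark (plate top) when the rod is up; use point foot_tip for the pad itself
- foot_tip (a point): centre of the pad's underside, 115 mm above the plate when the rod is up
- gauge_knob (a point): centre of the top of the black round push knob on the rod, 40 mm across, flat, 260 mm above the plate when the rod is up; press it straight down with shut fingers. The gauge's bracket (24 mm wide, its top 170 mm above the plate) runs from the foot axis 130 mm back to a column 195 mm high at the plate's rear edge; nothing of the gauge is on the robot's side of the rod beyond 20 mm
- pot_large: large lidded steel pot, loose: 80 mm across, 90 mm high to its flat lid top; origin at the centre of its underside, z up; a straight black handle 14 mm wide, 12 mm thick, centred 45 mm above the underside, points along its own -x (towards the robot) and ends 150 mm from the pot's axis. About 0.5 kg. Starts nearest the gauge of the three places in the row on the left. May be absent
- pot_large_grip (a point): good place to pinch the large pot's handle from above: mid-width and mid-thickness, 115 mm from the pot's axis along its -x, 45 mm above its underside
- ring_large (a point): centre, on the plate's top, of the white ring for the large pot, the outermost (farthest from the gauge) of the three; line centre 108 mm across, so inner edge 104 mm
- pot_medium: medium lidded steel pot, loose: 68 mm across, 78 mm high to its flat lid top; origin at the centre of its underside, z up; a straight black handle 14 mm wide, 12 mm thick, centred 45 mm above the underside, points along its own -x (towards the robot) and ends 150 mm from the pot's axis. About 0.4 kg. Starts in the middle of the three places in the row on the left. May be absent
- pot_medium_grip (a point): good place to pinch the medium pot's handle from above: mid-width and mid-thickness, 115 mm from the pot's axis along its -x, 45 mm above its underside
- ring_medium (a point): centre, on the plate's top, of the white ring for the medium pot, the middle of the three; line centre 96 mm across, so inner edge 92 mm
- pot_small: small lidded steel pot, loose: 56 mm across, 66 mm high to its flat lid top; origin at the centre of its underside, z up; a straight black handle 14 mm wide, 12 mm thick, centred 45 mm above the underside, points along its own -x (towards the robot) and ends 150 mm from the pot's axis. About 0.3 kg. Starts farthest from the gauge of the three places in the row on the left. May be absent
- pot_small_grip (a point): good place to pinch the small pot's handle from above: mid-width and mid-thickness, 115 mm from the pot's axis along its -x, 45 mm above its underside
- ring_small (a point): centre, on the plate's top, of the white ring for the small pot, the innermost (nearest the gauge) of the three; line centre 84 mm across, so inner edge 80 mm
- pipette_a: white hand pipette, 280 mm long, 28 mm thick, lying on the bench along the front of the plate, left; a bystander, leave alone; origin at the centre of its underside
- pipette_b: the same, right; a bystander, leave alone; origin at the centre of its underside
- wash_bottle: clear bottle, 56 mm across, 110 mm high, blue cap, on the plate's rear edge, left; a bystander, leave alone; origin at the centre of its underside
- tube_rack: white block 50 x 120 x 40 mm on the plate's rear edge, right; a bystander, leave alone; origin at the centre of its underside
- beaker: glass beaker, 56 mm across, 60 mm high, on the plate's rear edge, far left; a bystander, leave alone; origin at the centre of its underside
Things that resemble listed ones, but are neither listed nor needed, are in the scene too. Leave any turquoise look-alike of the pot_large alone.

How it is judged:
By the outcome, as a careful person would: the job done as asked, in the order asked, and still so for the second after the job is handed in, with the robot touching nothing.
Of pot_large, pot_medium, pot_small only 2 to 3 are there at a start; the rules pass over those that are not, and their reading is None.
At some moment in a run one of pot_large, pot_medium, pot_small may be knocked a few centimetres aside while the robot is not near it.
Once in a run the grip may slacken for a moment while it holds something.
It also fails if it takes over 210 s, if anything falls off the work surface, if the arm or the gripper's body presses on something with over 40 N, if the wrist force passes 120 N, or if a joint passes its speed limit or range.

### The arm

A 6-joint arm with a two-finger parallel gripper is mounted at the origin on the work surface. World frame = base frame: x ahead of the robot, y to its left, z up, the work surface at z = 0. Lengths are in mm, angles in degrees, forces in N, time in s.
With the tool pointing down it reaches from about 400 to 925 mm from the base axis. Payload 12.5 kg.
Tool frame: the origin (TCP) lies at the very end of the fingers, on their centre line; the grasp point (between the pads) lies 19 mm behind it; z points along the fingers, y is the direction in which the jaws open and shut (so a half turn about z gives the same grasp; the last joint's range is limited). The gripper opens to 95 mm and grips with 3 to 60 N. Pads are 20 mm wide; open, the fingers measure 119 mm over their backs; the gripper's body (75 mm by 180 mm) begins 59 mm behind the grasp point.
Start: joints at [-71.138, 28.126, 89.318, -0, 62.55, -6.05], TCP at [263.292, -566.854, 214.661] pointing down, gripper open.
Joint ranges: [-177.58, 177.58], [-47.91, 125.51], [2.72, 160], [-65.01, 245.01], [3.68, 167.84], [-153.87, 153.87]. Speed limits (degrees/s): [127.2, 127.2, 159.86, 180, 180, 180].

### API

Orientations are given as [roll, pitch, yaw] about the fixed x, y, z axes, in that order (R = Rz(yaw) Ry(pitch) Rx(roll)).
In Python, from station import bot gives the robot as it stands.
- The arm moves only by the tool arm_command, never from a script. Its arguments are lists of equal length, an entry for each row: "turn": the turn, a rotation vector about the tool's x, y, z in rad, a list of three; "dp": the shift along the tool's x, y, z in cm, a list of three; "gripper": the closure, from 0 (fully open) to 1 (shut). A call has 1 to 10 rows; each row shifts and turns the commanded pose from where the row before left it, along the tool's axes as they then stand; what a row does not reach is not made up. A row lasts 1/12 s, in which the tool goes at most 41.7 mm and 7.16 degrees, less where a joint would pass 70% of its speed; a pose out of reach is approached as far as the arm can. A call is refused whole if a number of a shift passes 4.17 or a number of a turn 0.125, either way. A call with a gripper value outside its range is refused whole. The fingers move at their own pace and stop on an object; the grip force is fixed at half the most. Time passes only in rows, so rows that do not move let the fingers close. It gives the time, the measured TCP pose, the force and the opening at its end, in the units of the state.
- bot.observe(): the state, without advancing time (a new reading comes with each control period).
- bot.read_camera(name): name is "scene" or "top" or "wrist"; returns the picture (400x640x3 uint8, blue, green, red); there is no depth.
- bot.camera_model(name): a dict with "K" (3x3 intrinsics, pixels), "origin" and "orientation" of the camera in the world; the wrist camera has in their place "T_tool_cam" (4x4, takes a point from camera to tool coordinates, whose origin is the TCP and whose axes are the flange's). Camera axes: x right, y down, z forward; pixel columns grow to the right and rows downward; lengths in mm; the calibration is good to about 2 mm. A picture is of the moment at which its call begins: read the wrist's pose just before it. camera_model takes no time and is no camera call.
- bot.sign_off(): hands the job in, once; it reports no verdict.
The state is a dict: "clock": time; "qpos": joint angles; "dq": joint speeds; "tau": joint torques, N m; "eef_pos": TCP position; "tool_rot": TCP orientation; "contact_force": force on the tool from outside, world axes, zero at the start; "torque": the same for the moment, N m; "width": finger opening in mm.
Only numpy, scipy, OpenCV 4.12 (cv2) and the standard library are available. Lean on these libraries where they do the work, as an engineer would, in place of code of your own. Each camera call takes 0.05 s, during which the arm holds its last target.

## Working session

There is one attempt and no reset: what is moved stays moved. The work goes in short steps, Python scripts to look and compute and a tool call to move; the robot and the scene stay as the last step left them, time stands still between calls to the robot, and variables do not carry over. Pictures are saved under pics/ and viewed, and the job is handed in when it is done.

Besides the shell and the picture viewer there is one more tool, called by a JSON object that holds its "api" and its "payload", one argument or row to a line. arm_command: Moves the arm, as the interface text tells. Its arguments: {"type":"object","properties":{"turn":{"type":"array","items":{"type":"array","items":{"type":"number"}}},"dp":{"type":"array","items":{"type":"array","items":{"type":"number"}}},"gripper":{"type":"array","items":{"type":"number"}}},"required":["turn","dp","gripper"]}

```bash
ls; mkdir -p pics; python3 - <<'E'
from station import bot
import cv2
print(bot.observe())
for n in("scene","top","wrist"):
    cv2.imwrite(f"pics/{n}0.png",bot.read_camera(n)); print(n,bot.camera_model(n))
E
```

```text
pics
{'clock': 0.0, 'qpos': array([-7.11383673e+01,  2.81651115e+01,  8.93515350e+01, -1.20160726e-03,
        6.25518822e+01, -6.04911826e+00]), 'dq': array([-0.02250998, -0.08925168, -0.01092021, -0.01668229,  0.03880421,
       -0.01876093]), 'tau': array([-2.47808675e-03, -6.12649012e+01, -2.58180410e+01,  6.91357744e-02,
        4.82788298e-02, -9.25320910e-05]), 'eef_pos': array([ 263.1954539 , -566.58406855,  214.042839  ]), 'tool_rot': array([-1.79931740e+02, -6.16188770e-03,  2.49113018e+01]), 'contact_force': array([0.04291698, 0.37853999, 0.65514553]), 'torque': array([-0.00234945, -0.03369725, -0.02673371]), 'width': 95.16563194375253}
scene {'K': array([[368.66193042,   0.        , 314.11649172],
       [  0.        , 368.66193042, 200.5833956 ],
       [  0.        ,   0.        ,   1.        ]]), 'origin': array([1051.8573245 , -340.57191738, 1003.16072677]), 'orientation': array([-140.80637471,    0.74149691,   56.63696446])}
top {'K': array([[449.80294828,   0.        , 314.85698015],
       [  0.        , 449.80294828, 196.76260582],
       [  0.        ,   0.        ,   1.        ]]), 'origin': array([ 449.00789939,   11.38121635, 1283.53014896]), 'orientation': array([-176.83620171,   -0.67271553,  -88.7287237 ])}
wrist {'K': array([[276.24402222,   0.        , 323.32178118],
       [  0.        , 276.24402222, 195.72407187],
       [  0.        ,   0.        ,   1.        ]]), 'T_tool_cam': array([[ 1.04963074e-03, -9.60869517e-01, -2.76999404e-01,
         7.83291335e+01],
       [ 9.99998590e-01,  1.37171148e-03, -9.68978548e-04,
         3.75775704e-01],
       [ 1.31102521e-03, -2.76997997e-01,  9.60869601e-01,
        -1.70625429e+02],
       [ 0.00000000e+00,  0.00000000e+00,  0.00000000e+00,
         1.00000000e+00]])}
```

View pics/top0.png

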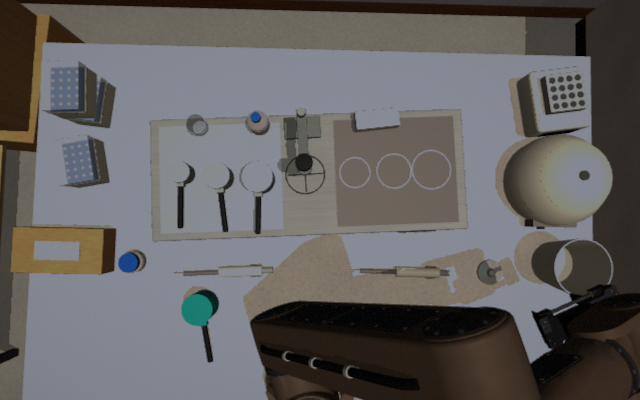

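View pics/scene0.png

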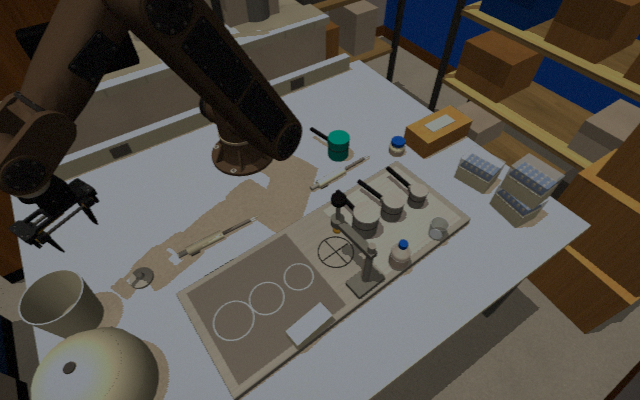

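The top view shows three steel pots at about (180,172), (217,177) and (257,177). The gauge mark is at (305,174) and the rings at (354,172), (394,170) and (431,169). The turquoise look-alike is at (198,310), off the plate.

```bash
cat > h.py <<'E'
from station import bot
import numpy as np, cv2
from scipy.spatial.transform import Rotation as R
def pose(name,obs=None):
    m=bot.camera_model(name)
    if name=="wrist":
        T=np.eye(4);T[:3,:3]=R.from_euler('xyz',obs['tool_rot'],degrees=True).as_matrix();T[:3,3]=obs['eef_pos']
        C=T@m['T_tool_cam']; return m['K'],C[:3,:3],C[:3,3]
    return m['K'],R.from_euler('xyz',m['orientation'],degrees=True).as_matrix(),m['origin']
def ray(cam,uv,z):
    K,Rc,o=cam
    d=Rc@np.linalg.inv(K)@np.array([uv[0],uv[1],1.]); return o+d*(z-o[2])/d[2]
def proj(cam,p):
    K,Rc,o=cam; c=K@(Rc.T@(np.array(p,float)-o)); return c[:2]/c[2]
def shot(name,fn):
    obs=bot.observe(); im=bot.read_camera(name); cv2.imwrite("pics/"+fn,im); return im,pose(name,obs),obs
def tip(cmdpos,obs):
    pass
E
python3 - <<'E'
from h import *
im=cv2.imread("pics/top0.png"); cam=pose("top")
cv2.imwrite("pics/top0z.png",cv2.resize(im[95:250,140:480],None,fx=2.35,fy=2.35,interpolation=cv2.INTER_CUBIC))
for n,uv in dict(c1=(150,121),c2=(460,110),c3=(467,228),c4=(155,241),mark=(305,174),rs=(354.5,172),rm=(394,171),rl=(431.5,169.5)).items(): print(n,ray(cam,uv,30).round())
E
```

```text
c1 [721. 465.  30.]
c2 [ 774. -407.   30.]
c3 [ 441. -428.   30.]
c4 [386. 437.  30.]
mark [582.  27.  30.]
rs [ 591. -111.   30.]
rm [ 596. -222.   30.]
rl [ 603. -328.   30.]
```

View pics/top0z.png

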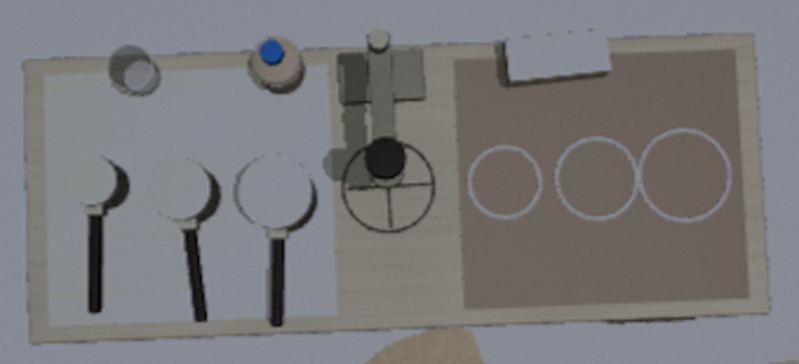

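View pics/wrist0.png

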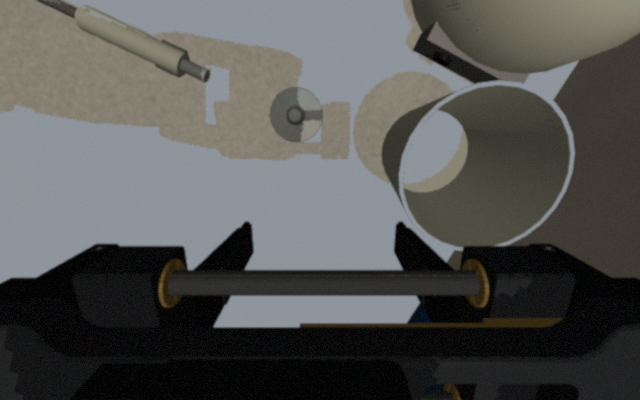

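```bash
cat >> h.py <<'E'
HT=dict(large=90,medium=78,small=66); RAD=dict(large=40,medium=34,small=28)
def circ(im,uv,rpx,tol=2.5,s=4,win=30):
    u0,v0=int(uv[0]-win),int(uv[1]-win); c=cv2.cvtColor(im,cv2.COLOR_BGR2GRAY)[v0:v0+2*win,u0:u0+2*win]
    c=cv2.resize(c,None,fx=s,fy=s,interpolation=cv2.INTER_CUBIC)
    c=cv2.createCLAHE(4,(2,2)).apply(c)
    h=cv2.HoughCircles(c,cv2.HOUGH_GRADIENT,1,20,param1=80,param2=12,minRadius=int((rpx-tol)*s),maxRadius=int((rpx+tol)*s))
    if h is None: return None
    return [(round(float((x+.5)/s-.5+u0),1),round(float((y+.5)/s-.5+v0),1),round(float(r/s),1)) for x,y,r in h[0][:4]]
def dark(im,box,th=50):
    x0,y0,x1,y1=box; g=im[y0:y1,x0:x1].max(2)
    m=(g<th).astype(np.uint8); n,l,st,ce=cv2.connectedComponentsWithStats(m)
    out=[]
    for i in range(1,n):
        if st[i,4]>40:
            ys,xs=np.nonzero(l==i); out.append(np.c_[xs+x0,ys+y0].astype(float))
    return out
E
python3 - <<'E'
from h import *
im=cv2.imread("pics/top0.png"); cam=pose("top")
f=449.8/1253
for n,uv,r in [("mark",(305,174),54),("rs",(354.5,172),42),("rm",(394,171),48),("rl",(431.5,169.5),54)]:
    for x,y,rr in circ(im,uv,r*f) or []: print(n,(x,y,rr),ray(cam,(x,y),30).round(1))
for n,uv in [("large",(257,177)),("medium",(217,177)),("small",(180,172))]:
    z=30+HT[n]
    for x,y,rr in circ(im,uv,RAD[n]*449.8/(1283-z)) or []: print(n,(x,y,rr),ray(cam,(x,y),z).round(1))
for c in dark(im,(150,150,340,245)):
    m=c.mean(0); w,v=np.linalg.eigh(np.cov(c.T)); d=v[:,1]; t=(c-m)@d
    a,b=m+d*t.min(),m+d*t.max()
    z=81 if np.ptp(t)>25 else 290
    A,B=ray(cam,a,z),ray(cam,b,z); 
    if A[0]<B[0]:A,B=B,A
    print(len(c),m.round(1),"mean",ray(cam,m,z).round(1),"far",A.round(1),"near",B.round(1),"yaw",np.degrees(np.arctan2(*(A-B)[[1,0]])).round(1))
E
```

```text
mark (304.8, 173.8, 20.0) [582.3  27.8  30. ]
mark (302.2, 168.8, 21.6) [596.2  35.4  30. ]
mark (314.0, 155.5, 19.4) [634.5   3.2  30. ]
mark (304.2, 151.8, 17.5) [644.3  30.9  30. ]
rs (354.5, 171.8, 15.7) [ 591.2 -111.3   30. ]
rs (350.8, 175.2, 17.4) [ 581.4 -101.1   30. ]
rm (393.8, 170.5, 16.2) [ 597.5 -221.6   30. ]
rm (388.8, 170.5, 14.6) [ 597.1 -207.6   30. ]
rm (394.5, 165.5, 15.8) [ 611.6 -223.4   30. ]
rm (413.2, 197.0, 15.4) [ 524.2 -277.    30. ]
rl (430.2, 168.8, 19.4) [ 604.7 -324.    30. ]
rl (435.2, 169.0, 21.6) [ 604.4 -338.1   30. ]
rl (432.0, 173.5, 21.6) [ 591.5 -329.2   30. ]
large (256.8, 176.0, 14.8) [564.1 150.9 120. ]
large (260.2, 180.0, 14.3) [553.9 141.8 120. ]
large (251.8, 175.8, 13.7) [564.3 163.9 120. ]
large (276.8, 201.8, 17.6) [498.3  97.3 120. ]
medium (215.5, 174.5, 12.8) [566.7 260.4 108. ]
medium (221.2, 177.5, 12.3) [559.2 245.2 108. ]
medium (232.5, 196.2, 15.4) [510.8 214.1 108. ]
medium (237.5, 196.0, 13.7) [511.7 201.1 108. ]
small (183.0, 174.0, 11.4) [567.2 348.6  96. ]
small (178.0, 170.8, 10.2) [575.4 362.1  96. ]
small (191.0, 192.5, 8.3) [518.7 325.7  96. ]
251 [302.8 162. ] mean [581.   29.4 290. ] far [581.9  62.  290. ] near [580.4  10.8 290. ] yaw 88.3
79 [189.8 176. ] mean [543.8 278.3 290. ] far [562.2 271.3 290. ] near [522.1 286.5 290. ] yaw -20.8
60 [229.3 180.7] mean [535.5 191.  290. ] far [557.2 184.1 290. ] near [517.2 196.8 290. ] yaw -17.5
203 [180.  207.2] mean [479.8 357.4  81. ] far [533.7 359.3  81. ] near [427.1 355.5  81. ] yaw 2.1
182 [222.8 211.7] mean [470.4 243.3  81. ] far [520.9 251.5  81. ] near [419.2 235.   81. ] yaw 9.2
171 [257.8 214.2] mean [465.7 150.   81. ] far [511.8 150.2  81. ] near [415.6 149.7  81. ] yaw 0.3
```

{"api": "arm_command", "payload": {
  "turn": [
    [0,0,0],
    [0,0,0],
    [0,0,0],
    [0,0,0],
    [0,0,0],
    [0,0,0],
    [0,0,0],
    [0,0,0],
    [0,0,0],
    [0,0,0]
  ],
  "dp": [
    [1.5,-1.4,0],
    [2.7,-2.6,0],
    [2.7,-2.6,0],
    [2.7,-2.6,0],
    [2.7,-2.6,0],
    [2.7,-2.6,0],
    [2.7,-2.6,0],
    [2.7,-2.6,0],
    [2.7,-2.6,0],
    [2.7,-2.6,0]
  ],
  "gripper": [0.3,0.4,0.5,0.5,0.5,0.5,0.5,0.5,0.5,0.5]
}}

```text
clock: 0.98
eef_pos: [393.0, -231.5, 214.6]
tool_rot: [180.0, 0.0, 24.9]
contact_force: [0.8, -0.6, 0.4]
width: 47.9
```

{"api": "arm_command", "payload": {
  "turn": [
    [0,0,0],
    [0,0,0],
    [0,0,-0.12],
    [0,0,-0.12],
    [0,0,-0.12],
    [0,0,-0.12],
    [0,0,-0.12],
    [0,0,-0.12],
    [0,0,-0.12],
    [0,0,-0.12]
  ],
  "dp": [
    [2.7,-2.6,0],
    [2.7,-2.6,0],
    [0,0,0],
    [0,0,0],
    [0,0,0],
    [0,0,0],
    [0,0,0],
    [0,0,0],
    [0,0,0],
    [0,0,0]
  ],
  "gripper": [0.5,0.5,0.5,0.5,0.5,0.5,0.5,0.5,0.5,0.5]
}}

```text
clock: 1.82
eef_pos: [419.8, -163.3, 214.6]
tool_rot: [-180.0, 0.0, 80.3]
contact_force: [-0.3, -0.0, 1.2]
width: 47.7
```

{"api": "arm_command", "payload": {
  "turn": [
    [0,0,-0.12],
    [0,0,-0.12],
    [0,0,-0.12],
    [0,0,-0.12],
    [0,0,-0.12],
    [0,0,-0.12],
    [0,0,-0.12],
    [0,0,-0.12],
    [0,0,-0.12],
    [0,0,-0.12]
  ],
  "dp": [
    [0,0,0],
    [0,0,0],
    [0,0,0],
    [0,0,0],
    [0,0,0],
    [0,0,0],
    [0,0,0],
    [0,0,0],
    [0,0,0],
    [0,0,0]
  ],
  "gripper": [0.5,0.5,0.5,0.5,0.5,0.5,0.5,0.5,0.5,0.5]
}}

```text
clock: 2.65
eef_pos: [419.8, -163.3, 214.6]
tool_rot: [-180.0, -0.0, 149.0]
contact_force: [0.2, 1.0, -0.1]
width: 47.7
```

{"api": "arm_command", "payload": {
  "turn": [
    [0,0,-0.12],
    [0,0,-0.12],
    [0,0,-0.12],
    [0,0,-0.12],
    [0,0,-0.06],
    [0,0,0],
    [0,0,0],
    [0,0,0],
    [0,0,0],
    [0,0,0]
  ],
  "dp": [
    [0,0,0],
    [0,0,0],
    [0,0,0],
    [0,0,0],
    [0,0,0],
    [-0.3,3,0],
    [-0.4,4,0],
    [-0.4,4,0],
    [-0.4,4,0],
    [-0.4,4,0]
  ],
  "gripper": [0.5,0.5,0.5,0.5,0.5,0.5,0.5,0.5,0.5,0.5]
}}

```text
clock: 3.48
eef_pos: [439.9, 28.3, 214.7]
tool_rot: [-180.0, 0.0, 179.6]
contact_force: [1.8, -0.4, -0.1]
width: 47.5
```

{"api": "arm_command", "payload": {
  "turn": [
    [0,0,0],
    [0,0,0],
    [0,0,0],
    [0,0,0],
    [0,0,0]
  ],
  "dp": [
    [-0.4,4,0],
    [-0.4,4,0],
    [-0.2,3,0],
    [0,1.3,0],
    [0,0,0]
  ],
  "gripper": [0.5,0.5,0.5,0.5,0.5]
}}

```text
clock: 3.9
eef_pos: [450.8, 151.9, 214.4]
tool_rot: [180.0, -0.0, 179.8]
contact_force: [-0.6, -1.0, 0.6]
width: 47.6
```

```bash
python3 - <<'E'
from h import *
im,cam,o=shot("wrist","w1.png"); print(o['eef_pos'],o['tool_rot'])
for p in [(449,150,75),(582,28,30),(564,151,120)]: print(p,proj(cam,p))
shot("scene","s1.png")
E
```

```text
[450.78449331 151.87326442 214.41333961] [ 1.79989379e+02 -9.69793180e-03  1.79797392e+02]
(449, 150, 75) [321.53344649 184.90559586]
(582, 28, 30) [237.5807873  267.25994111]
(564, 151, 120) [322.67150676 294.97862376]
```

View pics/w1.png

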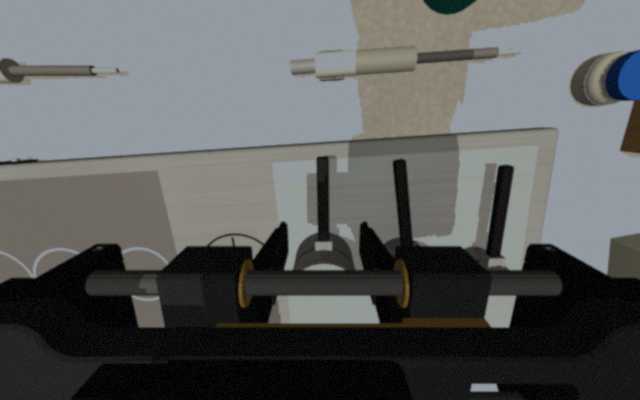

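View pics/s1.png

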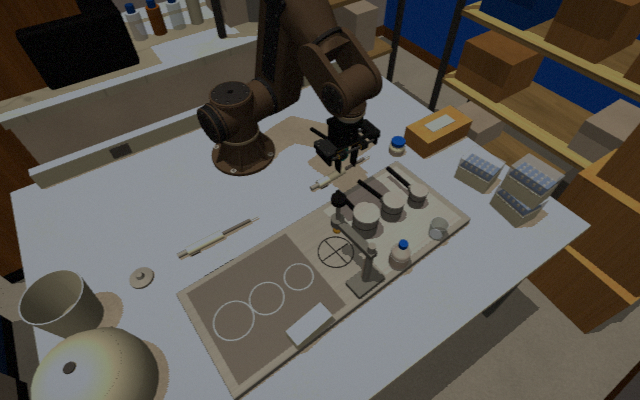

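The handle is centred at column 323, between the fingers, which agrees with the prediction. I'll descend and pinch it.

{"api": "arm_command", "payload": {
  "turn": [
    [0,0,0],
    [0,0,0],
    [0,0,0],
    [0,0,0],
    [0,0,0],
    [0,0,0],
    [0,0,0],
    [0,0,0],
    [0,0,0],
    [0,0,0]
  ],
  "dp": [
    [0.1,-0.1,2.5],
    [0,0,4],
    [0,0,4],
    [0,0,3],
    [0,0,1.7],
    [0,0,0.7],
    [0,0,0],
    [0,0,0],
    [0,0,0],
    [0,0,0]
  ],
  "gripper": [0.5,0.5,0.5,0.5,0.5,0.5,0.5,0.9,0.9,0.9]
}}

```text
clock: 4.83
eef_pos: [450.7, 148.4, 56.8]
tool_rot: [180.0, 0.1, 179.6]
contact_force: [-1.1, -1.6, 0.5]
width: 32.8
```

{"api": "arm_command", "payload": {
  "turn": [
    [0,0,0],
    [0,0,0],
    [0,0,0],
    [0,0,0],
    [0,0,0]
  ],
  "dp": [
    [0,0,0],
    [0,0,0],
    [0,0,0],
    [0,0,0],
    [0,0,0]
  ],
  "gripper": [1,1,1,1,1]
}}

```text
clock: 5.25
eef_pos: [450.2, 148.7, 55.9]
tool_rot: [180.0, 0.0, 179.6]
contact_force: [-1.5, 4.4, 3.3]
width: 13.9
```

{"api": "arm_command", "payload": {
  "turn": [
    [0,0,0],
    [0,0,0],
    [0,0,0],
    [0,0,0],
    [0,0,0],
    [0,0,0],
    [0,0,0],
    [0,0,0],
    [0,0,0],
    [0,0,0]
  ],
  "dp": [
    [-0.1,-0.5,0],
    [-0.1,-1,0],
    [-0.2,-1.2,0],
    [-0.2,-1.2,0],
    [-0.2,-1.2,0],
    [-0.2,-1.2,0],
    [-0.2,-1.2,0],
    [-0.2,-1.2,0],
    [-0.2,-1.2,0],
    [-0.1,-1.2,0]
  ],
  "gripper": [1,1,1,1,1,1,1,1,1,1]
}}

```text
clock: 6.08
eef_pos: [466.5, 37.1, 55.8]
tool_rot: [180.0, 0.0, 179.7]
contact_force: [-0.4, 5.8, 3.6]
width: 14.0
```

{"api": "arm_command", "payload": {
  "turn": [
    [0,0,0],
    [0,0,0],
    [0,0,0]
  ],
  "dp": [
    [-0.1,-0.8,0],
    [0,-0.4,0],
    [0,0,0]
  ],
  "gripper": [1,1,1]
}}

```text
clock: 6.33
eef_pos: [467.5, 24.9, 55.7]
tool_rot: [-180.0, 0.0, 179.6]
contact_force: [1.1, 3.1, 4.4]
width: 13.9
```

```bash
python3 - <<'E'
from h import *
o=bot.observe();print(o['eef_pos'],o['width'],o['contact_force'])
im,cam,o=shot("top","t2.png")
cv2.imwrite("pics/t2z.png",cv2.resize(im[95:250,140:480],None,fx=2.35,fy=2.35,interpolation=cv2.INTER_CUBIC))
shot("scene","s2.png")
E
```

```text
[467.45863658  24.92311406  55.71447734] 13.878351792731168 [1.14412028 3.07951476 4.41262479]
```

View pics/t2z.png

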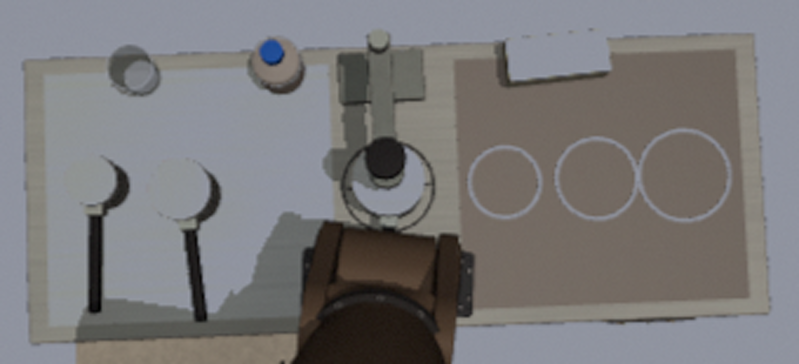

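View pics/s2.png

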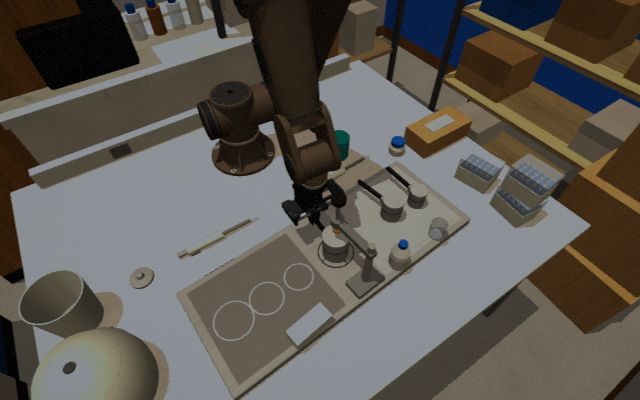

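```bash
python3 - <<'E'
from h import *
im=cv2.imread("pics/t2.png");cam=pose("top")
g=im[:,:,:].mean(2)
for v in (172,176,180,184): print(v,g[v,282:330].astype(int).tolist())
print(proj(cam,(582,28,120)),proj(cam,(582,28,30)))
c=cv2.resize(im[140:210,265:345],None,fx=8,fy=8,interpolation=cv2.INTER_CUBIC)
for p,r in [((582,28,120),40),]:
    q=(proj(cam,p)-[265,140]+.5)*8; cv2.circle(c,tuple(int(a) for a in q),int(r*449.8/1163*8),(0,0,255),1)
cv2.imwrite("pics/t2c.png",c)
E
```

```text
172 [126, 124, 102, 59, 58, 80, 86, 102, 131, 139, 119, 105, 105, 106, 104, 98, 77, 80, 97, 102, 97, 97, 95, 100, 103, 102, 103, 87, 97, 136, 150, 151, 150, 150, 149, 150, 151, 151, 140, 121, 113, 89, 63, 113, 132, 132, 132, 133]
176 [134, 130, 123, 79, 58, 74, 73, 74, 109, 142, 150, 150, 151, 150, 150, 149, 144, 141, 139, 147, 146, 142, 139, 138, 146, 150, 151, 151, 150, 150, 149, 150, 149, 149, 150, 150, 149, 146, 132, 130, 131, 98, 62, 112, 132, 132, 132, 133]
180 [134, 129, 129, 126, 80, 53, 77, 82, 81, 78, 99, 136, 150, 150, 149, 149, 149, 149, 147, 149, 148, 149, 149, 148, 149, 151, 149, 149, 149, 149, 149, 149, 149, 149, 149, 119, 101, 122, 130, 131, 121, 78, 105, 131, 133, 132, 132, 132]
184 [138, 132, 132, 132, 132, 123, 84, 84, 114, 122, 99, 84, 81, 65, 74, 114, 143, 150, 150, 150, 150, 149, 149, 150, 150, 150, 149, 150, 150, 150, 131, 101, 72, 71, 110, 130, 132, 132, 109, 73, 104, 129, 131, 132, 133, 133, 134, 133]
[304.34224758 170.24018508] [304.71526039 173.90840444]
```

View pics/t2c.png

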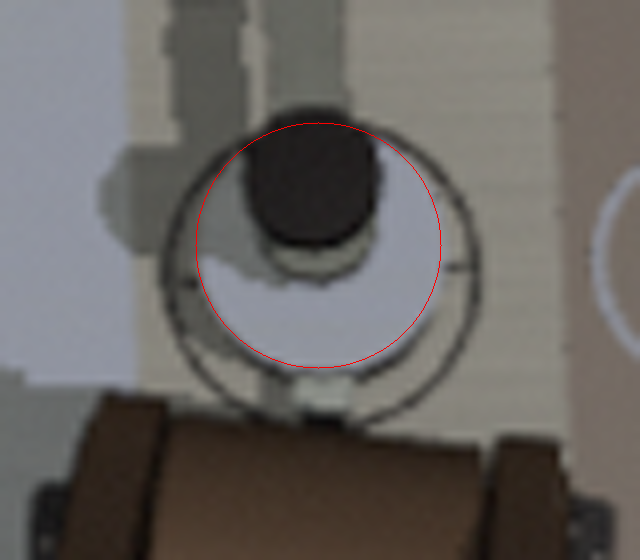

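The lid lines up with the circle predicted for the mark to within about 1 mm. I'll release, rise, and go over the knob.

{"api": "arm_command", "payload": {
  "turn": [
    [0,0,0],
    [0,0,0],
    [0,0,0],
    [0,0,0],
    [0,0,0],
    [0,0,0],
    [0,0,0],
    [0,0,0],
    [0,0,0],
    [0,0,0]
  ],
  "dp": [
    [0,0,0],
    [0,0,0],
    [0,0,0],
    [0,0,-1],
    [0,0,-3],
    [0,0,-4],
    [0,0,-4],
    [0,0,-4],
    [0,0,-4],
    [0,0,-4]
  ],
  "gripper": [0.5,0.5,0.5,0.5,0.5,0.5,0.5,0.5,0.7,1]
}}

```text
clock: 7.27
eef_pos: [466.4, 25.5, 297.7]
tool_rot: [-180.0, -0.0, 179.6]
contact_force: [-0.7, 0.4, 0.7]
width: 38.9
```

{"api": "arm_command", "payload": {
  "turn": [
    [0,0,0],
    [0,0,0],
    [0,0,0],
    [0,0,0],
    [0,0,0],
    [0,0,0],
    [0,0,0]
  ],
  "dp": [
    [0,0,-1.4],
    [-2.5,0.1,0],
    [-3.5,0.1,0],
    [-3.5,0.1,0],
    [-2,0,0],
    [0,0,0],
    [0,0,0]
  ],
  "gripper": [1,1,1,1,1,1,1]
}}

```text
clock: 7.85
eef_pos: [582.2, 27.7, 308.5]
tool_rot: [-180.0, -0.1, 179.6]
contact_force: [-0.0, -0.2, 0.6]
width: 0.8
```

```bash
python3 - <<'E'
from h import *
im,cam,o=shot("scene","s3.png");print(o['eef_pos'],o['width'],o['contact_force'])
cv2.imwrite("pics/s3z.png",cv2.resize(im[120:300,260:480],None,fx=3,fy=3))
print(proj(cam,(582,28,290)),proj(cam,o['eef_pos']))
E
```

```text
[582.23617312  27.6601652  308.47131872] 0.8335250576799073 [-0.02790211 -0.20233275  0.59173067]
[337.41499931 196.2180815 ] [337.62759444 191.5597563 ]
```

View pics/s3z.png

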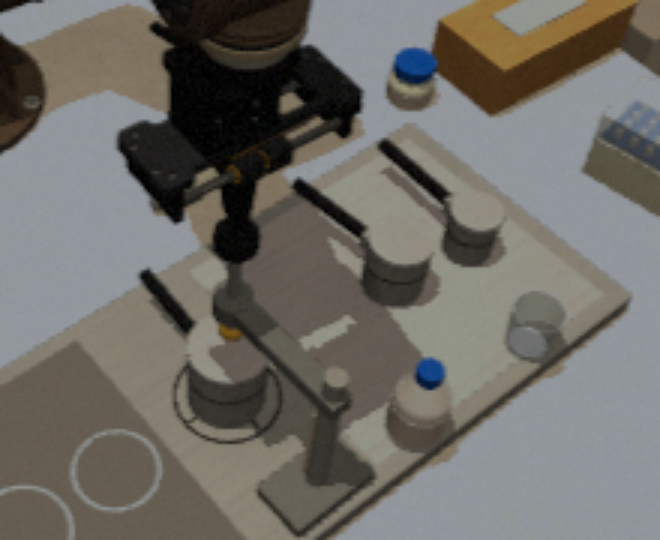

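{"api": "arm_command", "payload": {
  "turn": [
    [0,0,0],
    [0,0,0],
    [0,0,0],
    [0,0,0],
    [0,0,0],
    [0,0,0],
    [0,0,0],
    [0,0,0]
  ],
  "dp": [
    [0,0,1],
    [0,0,0.7],
    [0,0,0.6],
    [0,0,0.6],
    [0,0,0.5],
    [0,0,0.4],
    [0,0,0.2],
    [0,0,0]
  ],
  "gripper": [1,1,1,1,1,1,1,1]
}}

```text
clock: 8.57
eef_pos: [582.0, 27.6, 269.2]
tool_rot: [-180.0, -0.0, 179.6]
contact_force: [-1.5, -0.2, 3.0]
width: -0.1
```

{"api": "arm_command", "payload": {
  "turn": [
    [0,0,0],
    [0,0,0],
    [0,0,0],
    [0,0,0]
  ],
  "dp": [
    [0,0,0.3],
    [0,0,0.3],
    [0,0,0.2],
    [0,0,0]
  ],
  "gripper": [1,1,1,1]
}}

```text
clock: 8.9
eef_pos: [582.4, 27.5, 261.6]
tool_rot: [-180.0, 0.0, 179.6]
contact_force: [-2.2, 0.2, 6.7]
width: 0.1
```

{"api": "arm_command", "payload": {
  "turn": [
    [0,0,0],
    [0,0,0],
    [0,0,0],
    [0,0,0],
    [0,0,0],
    [0,0,0],
    [0,0,0],
    [0,0,0],
    [0,0,0],
    [0,0,0]
  ],
  "dp": [
    [0,0,0.1],
    [0,0,0],
    [0,0,0],
    [0,0,0],
    [0,0,0],
    [0,0,0],
    [0,0,0],
    [0,0,0],
    [0,0,0],
    [0,0,0]
  ],
  "gripper": [1,1,1,1,1,1,1,1,1,1]
}}

```text
clock: 9.73
eef_pos: [582.4, 27.5, 261.0]
tool_rot: [-180.0, 0.1, 179.6]
contact_force: [-2.5, 0.3, 6.7]
width: 0.4
```

```bash
python3 - <<'E'
from h import *
im,cam,o=shot("scene","s4.png");print(o['eef_pos'],o['contact_force'])
cv2.imwrite("pics/s4z.png",cv2.resize(im[160:280,280:440],None,fx=4,fy=4))
E
```

```text
[582.40629615  27.52857798 261.02199275] [-2.48220927  0.28224012  6.68954043]
```

View pics/s4z.png

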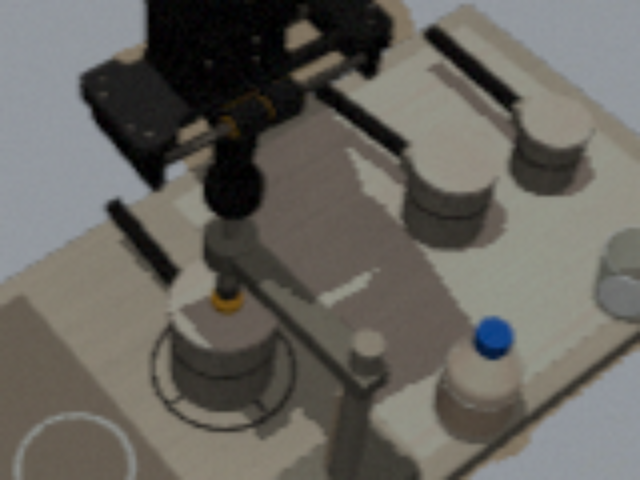

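{"api": "arm_command", "payload": {
  "turn": [
    [0,0,0],
    [0,0,0],
    [0,0,0],
    [0,0,0],
    [0,0,0],
    [0,0,0]
  ],
  "dp": [
    [0,0,0],
    [0,0,0],
    [0,0,0],
    [0,0,0],
    [0,0,0],
    [0,0,0]
  ],
  "gripper": [1,1,1,1,1,1]
}}

```text
clock: 10.28
eef_pos: [582.4, 27.5, 261.0]
tool_rot: [-180.0, 0.1, 179.6]
contact_force: [-2.8, -0.5, 6.6]
width: 0.7
```

{"api": "arm_command", "payload": {
  "turn": [
    [0,0,0],
    [0,0,0],
    [0,0,0],
    [0,0,0],
    [0,0,0],
    [0,0,0],
    [0,0,0],
    [0,0,0],
    [0,0,0],
    [0,0,0]
  ],
  "dp": [
    [0,0,-0.5],
    [0,0,-1],
    [0,0,-1.2],
    [0,0,-1.2],
    [0,0,-1],
    [2,-0.1,0],
    [3.5,-0.1,0],
    [3.5,0,0],
    [2.5,0,2],
    [0,0,2]
  ],
  "gripper": [1,1,1,1,1,1,0.5,0.5,0.5,0.5]
}}

```text
clock: 11.12
eef_pos: [463.9, 26.6, 270.7]
tool_rot: [-180.0, 0.1, 179.6]
contact_force: [1.2, -0.3, -0.0]
width: 21.5
```

```bash
python3 - <<'E'
from h import *
im,cam,o=shot("scene","s5.png");print(o['eef_pos'],o['contact_force'])
cv2.imwrite("pics/s5z.png",cv2.resize(im[120:280,270:480],None,fx=3.5,fy=3.5))
im,cam,o=shot("top","t5.png");print(o['eef_pos'],o['contact_force'])
cv2.imwrite("pics/t5z.png",cv2.resize(im[95:250,140:480],None,fx=2.35,fy=2.35,interpolation=cv2.INTER_CUBIC))
E
```

```text
[463.86034829  26.59849222 270.73281567] [ 1.15483204 -0.33731216 -0.03697485]
[464.46322877  26.52264404 267.00141859] [ 0.49336171  1.24994037 -3.59914222]
```

View pics/s5z.png

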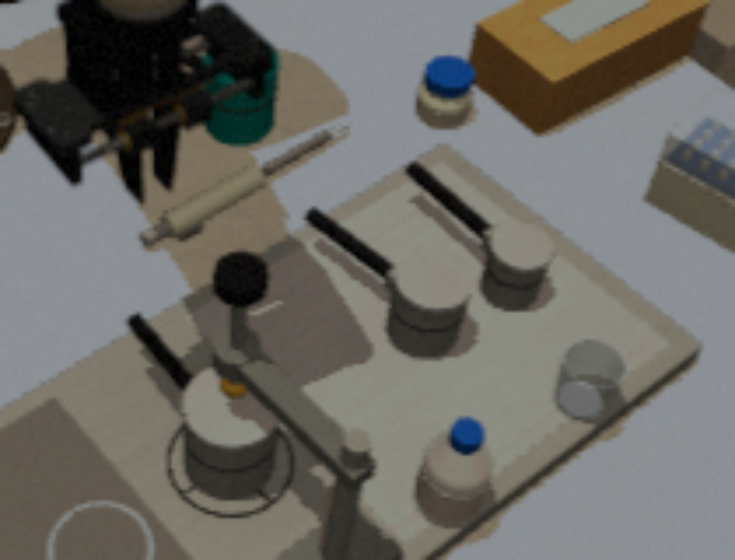

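View pics/t5z.png

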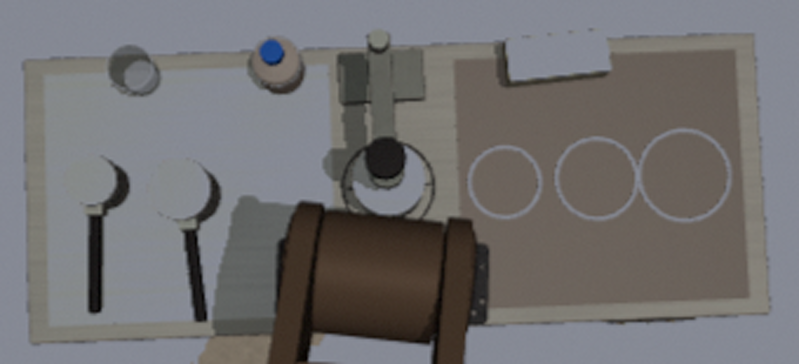

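The gauge is up and the pot is still on the mark. I'll regrip it and slide it on to the large ring.

{"api": "arm_command", "payload": {
  "turn": [
    [0,0,0],
    [0,0,0],
    [0,0,0],
    [0,0,0],
    [0,0,0],
    [0,0,0],
    [0,0,0],
    [0,0,0],
    [0,0,0],
    [0,0,0]
  ],
  "dp": [
    [-0.3,-0.1,3],
    [0,0,4],
    [0,0,4],
    [0,0,4],
    [0,0,3.5],
    [0,0,1.9],
    [0,0,0.7],
    [0,0,0],
    [0,0,0],
    [0,0,0]
  ],
  "gripper": [0.5,0.5,0.5,0.5,0.5,0.5,0.5,0.5,1,1]
}}

```text
clock: 12.05
eef_pos: [471.4, 25.2, 60.1]
tool_rot: [-180.0, 0.1, 179.6]
contact_force: [-0.4, -0.1, 0.4]
width: 38.9
```

{"api": "arm_command", "payload": {
  "turn": [
    [0,0,0],
    [0,0,0],
    [0,0,0],
    [0,0,0],
    [0,0,0]
  ],
  "dp": [
    [0,0,0],
    [0,0,0],
    [0,0,0],
    [0,0,0],
    [0,0,0]
  ],
  "gripper": [1,1,1,1,1]
}}

```text
clock: 12.47
eef_pos: [470.4, 25.5, 59.0]
tool_rot: [-180.0, 0.0, 179.6]
contact_force: [-0.4, 3.3, 3.6]
width: 13.6
```

```bash
cat >> h.py <<'E'
def rings(fn,boxes):
    im=cv2.imread(fn);cam=pose("top")
    for n,(x0,y0,x1,y1) in boxes.items():
        g=im[y0:y1,x0:x1].min(2).astype(float); m=(g>np.median(g)+25)
        ys,xs=np.nonzero(m); w=g[m]-np.median(g)
        (cx,cy),(a,b),t=cv2.fitEllipse(np.c_[xs+x0,ys+y0].astype(np.float32))
        print(n,len(xs),(round(cx,1),round(cy,1)),a,b,ray(cam,(cx,cy),30).round(1))
E
python3 - <<'E'
from h import *
rings("pics/top0.png",dict(rs=(336,150,373,193),rm=(375,150,411,193),rl=(413,148,454,191)))
E
```

```text
rs 144 (354.4, 172.0) 29.89645767211914 30.108346939086914 [ 590.6 -111.1   30. ]
rm 159 (393.5, 170.4) 33.97716522216797 34.41880798339844 [ 597.6 -220.9   30. ]
rl 168 (430.9, 169.2) 37.962337493896484 38.8176383972168 [ 603.7 -325.9   30. ]
```

{"api": "arm_command", "payload": {
  "turn": [
    [0,0,0],
    [0,0,0],
    [0,0,0],
    [0,0,0],
    [0,0,0],
    [0,0,0],
    [0,0,0],
    [0,0,0],
    [0,0,0],
    [0,0,0]
  ],
  "dp": [
    [0,-0.5,0],
    [-0.1,-1,0],
    [-0.1,-1.4,0],
    [-0.1,-1.5,0],
    [-0.1,-1.5,0],
    [-0.1,-1.5,0],
    [-0.1,-1.5,0],
    [-0.1,-1.5,0],
    [-0.1,-1.5,0],
    [-0.1,-1.5,0]
  ],
  "gripper": [1,1,1,1,1,1,1,1,1,1]
}}

```text
clock: 13.3
eef_pos: [478.1, -109.0, 58.8]
tool_rot: [180.0, -0.0, 179.7]
contact_force: [0.3, 6.8, 4.2]
width: 14.1
```

{"api": "arm_command", "payload": {
  "turn": [
    [0,0,0],
    [0,0,0],
    [0,0,0],
    [0,0,0],
    [0,0,0],
    [0,0,0],
    [0,0,0],
    [0,0,0],
    [0,0,0],
    [0,0,0]
  ],
  "dp": [
    [-0.1,-1.5,0],
    [-0.1,-1.5,0],
    [-0.1,-1.5,0],
    [-0.1,-1.5,0],
    [-0.1,-1.5,0],
    [-0.1,-1.5,0],
    [-0.1,-1.5,0],
    [-0.1,-1.5,0],
    [-0.1,-1.5,0],
    [-0.1,-1.5,0]
  ],
  "gripper": [1,1,1,1,1,1,1,1,1,1]
}}

```text
clock: 14.13
eef_pos: [486.9, -258.8, 58.7]
tool_rot: [179.9, -0.1, 179.7]
contact_force: [-0.4, 5.7, 4.4]
width: 14.1
```

{"api": "arm_command", "payload": {
  "turn": [
    [0,0,0],
    [0,0,0],
    [0,0,0],
    [0,0,0],
    [0,0,0],
    [0,0,0]
  ],
  "dp": [
    [-0.2,-1.5,0],
    [-0.2,-1.5,0],
    [-0.1,-1.5,0],
    [0,-1.0,0],
    [0,-0.6,0],
    [0,0,0]
  ],
  "gripper": [1,1,1,1,1,1]
}}

```text
clock: 14.63
eef_pos: [491.7, -320.4, 58.7]
tool_rot: [180.0, 0.0, 179.6]
contact_force: [0.3, 2.4, 5.9]
width: 13.4
```

```bash
python3 - <<'E'
from h import *
im,cam,o=shot("top","t6.png");print(o['eef_pos'],o['tool_rot'],o['width'])
cv2.imwrite("pics/t6z.png",cv2.resize(im[95:250,140:480],None,fx=2.35,fy=2.35,interpolation=cv2.INTER_CUBIC))
c=cv2.resize(im[135:205,395:475],None,fx=8,fy=8,interpolation=cv2.INTER_CUBIC)
q=(proj(cam,(603.7,-325.9,120))-[395,135]+.5)*8; cv2.circle(c,tuple(int(a) for a in q),int(40*449.8/1163*8),(0,0,255),1)
cv2.imwrite("pics/t6c.png",c)
E
```

```text
[ 491.72455109 -320.40119588   58.66254995] [1.79998366e+02 3.56577375e-03 1.79578350e+02] 13.37139049065235
```

View pics/t6c.png

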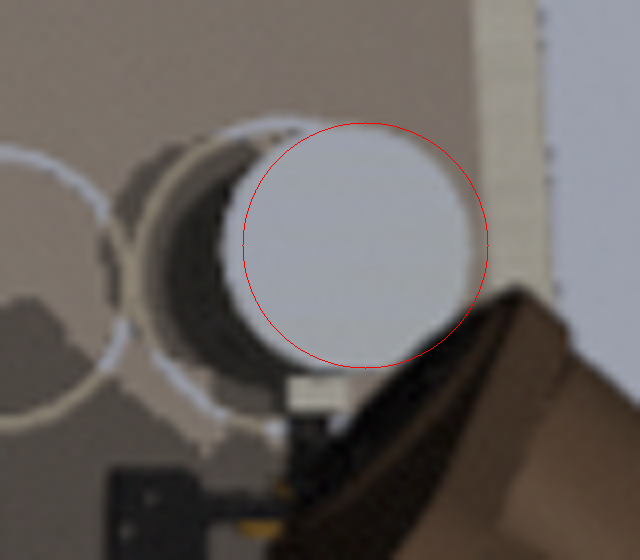

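View pics/t6z.png

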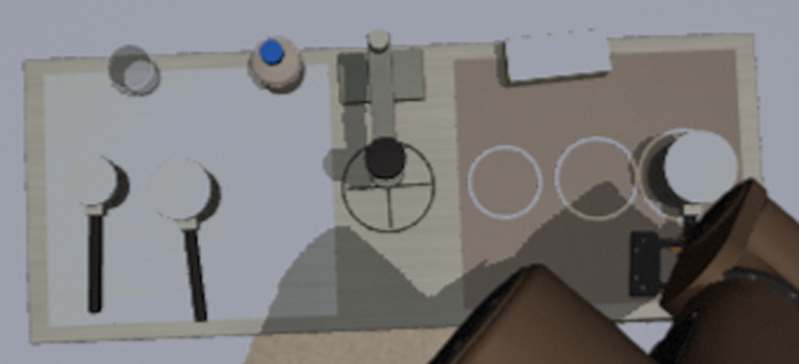

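{"api": "arm_command", "payload": {
  "turn": [
    [0,0,0],
    [0,0,0],
    [0,0,0]
  ],
  "dp": [
    [-0.1,-0.4,0],
    [0,-0.3,0],
    [0,0,0]
  ],
  "gripper": [1,1,1]
}}

```text
clock: 14.93
eef_pos: [492.6, -326.2, 58.7]
tool_rot: [180.0, -0.0, 179.6]
contact_force: [-2.2, 4.4, 4.3]
width: 13.8
```

```bash
python3 - <<'E'
from h import *
im,cam,o=shot("top","t7.png");print(o['eef_pos'],o['tool_rot'],o['width'])
c=cv2.resize(im[135:205,395:475],None,fx=8,fy=8,interpolation=cv2.INTER_CUBIC)
q=(proj(cam,(603.7,-325.9,120))-[395,135]+.5)*8; cv2.circle(c,tuple(int(a) for a in q),int(40*449.8/1163*8),(0,0,255),1)
cv2.imwrite("pics/t7c.png",c)
im,cam,o=shot("scene","s7.png")
cv2.imwrite("pics/s7c.png",cv2.resize(im[250:390,170:350],None,fx=4,fy=4))
E
```

```text
[ 492.57256407 -326.20344311   58.67155328] [ 1.79965641e+02 -3.58875285e-02  1.79637368e+02] 13.842578558418893
```

View pics/t7c.png

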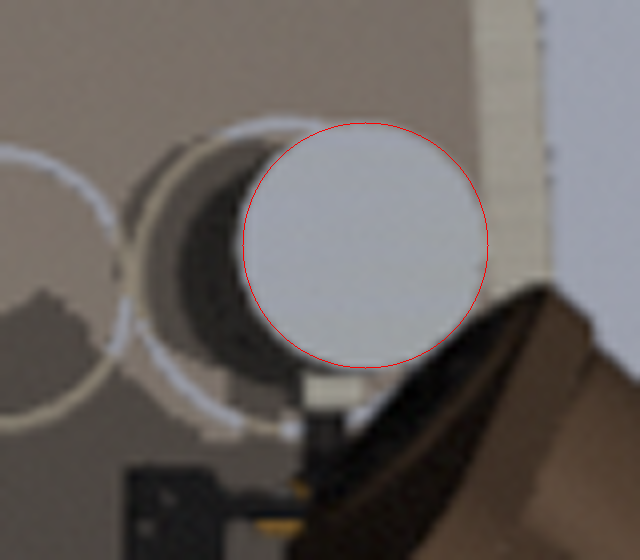

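View pics/s7c.png

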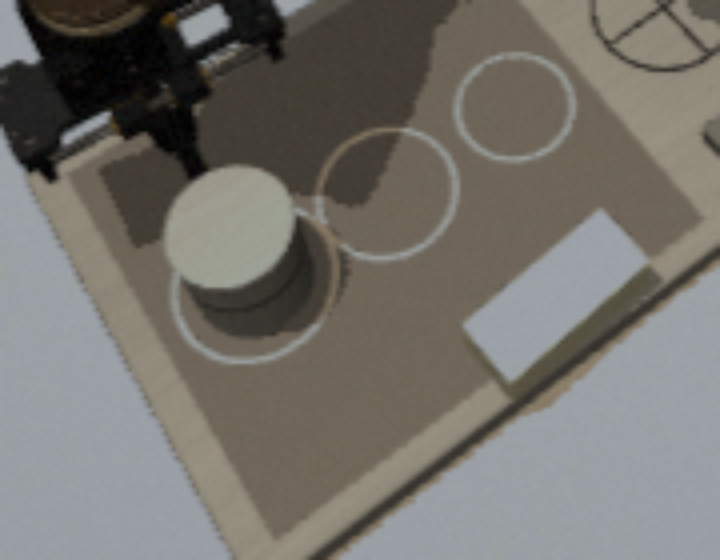

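The large pot sits fully inside its ring in both views. I'll release and rise.

{"api": "arm_command", "payload": {
  "turn": [
    [0,0,0],
    [0,0,0],
    [0,0,0],
    [0,0,0],
    [0,0,0],
    [0,0,0],
    [0,0,0],
    [0,0,0],
    [0,0,0],
    [0,0,0]
  ],
  "dp": [
    [0,0,0],
    [0,0,0],
    [0,0,0],
    [0,0,-1],
    [0,0,-3],
    [0,0,-4],
    [0,0,-4],
    [0.2,1,-3],
    [0.3,3,0],
    [0.3,4,0]
  ],
  "gripper": [0.5,0.5,0.5,0.5,0.5,0.5,0.5,0.5,0.5,0.5]
}}

```text
clock: 15.87
eef_pos: [485.7, -248.0, 211.1]
tool_rot: [-179.8, 0.2, 179.5]
contact_force: [-0.0, 0.8, -0.9]
width: 47.3
```

{"api": "arm_command", "payload": {
  "turn": [
    [0,0,0],
    [0,0,0],
    [0,0,0],
    [0,0,0],
    [0,0,0],
    [0,0,0],
    [0,0,0],
    [0,0,0]
  ],
  "dp": [
    [0.4,4,0],
    [0.4,4,0],
    [0.4,4,0],
    [0.4,4,0],
    [0.4,4,0],
    [0.4,4,0],
    [0.4,4,0],
    [0.4,4,0]
  ],
  "gripper": [0.5,0.5,0.5,0.5,0.5,0.5,0.5,0.5]
}}

```text
clock: 16.53
eef_pos: [455.0, 75.2, 209.4]
tool_rot: [-180.0, 0.1, 179.6]
contact_force: [0.3, 0.4, -0.1]
width: 47.4
```

```bash
cat >> h.py <<'E'
def handles(im,cam,box=(150,150,275,245)):
  for c in dark(im,box):
    m=c.mean(0); w,v=np.linalg.eigh(np.cov(c.T)); d=v[:,1]; t=(c-m)@d
    if np.ptp(t)<25: continue
    A,B=ray(cam,m+d*t.min(),81),ray(cam,m+d*t.max(),81)
    if A[0]<B[0]:A,B=B,A
    u=(A-B)/np.linalg.norm(A-B); ax=B+u*150; gr=B+u*35
    print(len(c),"mean",ray(cam,m,81).round(1),"near",B.round(1),"yaw",np.degrees(np.arctan2(u[1],u[0])).round(1),"axis",ax[:2].round(1),"grip",gr[:2].round(1),"len",np.linalg.norm(A-B).round())
E
python3 - <<'E'
from h import *
im,cam,o=shot("top","t8.png");print(o['eef_pos'],o['tool_rot'],o['width'])
cv2.imwrite("pics/t8z.png",cv2.resize(im[95:250,140:480],None,fx=2.35,fy=2.35,interpolation=cv2.INTER_CUBIC))
handles(im,cam)
E
```

```text
[454.98779539  75.16907071 209.44821988] [-1.79991952e+02  7.06455928e-02  1.79587485e+02] 47.44971082797144
203 mean [480.3 357.5  81. ] near [427.1 355.5  81. ] yaw 2.1 axis [577.  360.9] grip [462.1 356.8] len 107.0
194 mean [469.  242.8  81. ] near [418.6 234.4  81. ] yaw 9.5 axis [566.6 259.1] grip [453.1 240.1] len 104.0
516 mean [454.7 158.9  81. ] near [384.5 161.9  81. ] yaw -2.4 axis [534.3 155.5] grip [419.4 160.4] len 139.0
```

View pics/t8z.png

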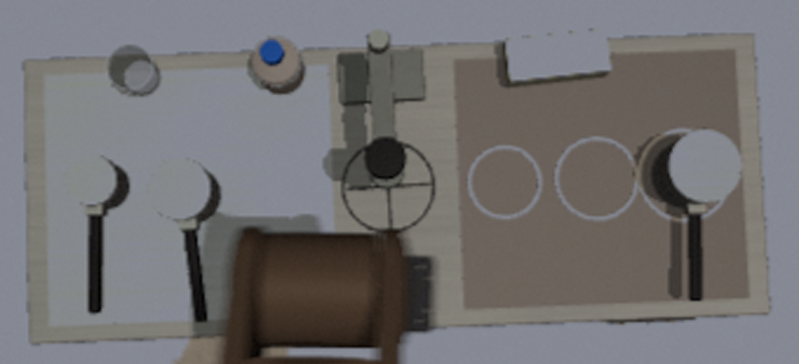

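{"api": "arm_command", "payload": {
  "turn": [
    [0,0,0],
    [0,0,0],
    [0,0,0],
    [0,0,0],
    [0,0,0],
    [0,0,-0.09],
    [0,0,-0.08],
    [0,0,0]
  ],
  "dp": [
    [0,3,0],
    [0,4,0],
    [0,4,0],
    [0,3,0],
    [0,2,0],
    [0,0,0],
    [0,0,0],
    [0,0,0]
  ],
  "gripper": [0.5,0.5,0.5,0.5,0.5,0.5,0.5,0.5]
}}

```text
clock: 17.25
eef_pos: [456.5, 233.8, 209.1]
tool_rot: [-180.0, 0.0, -170.4]
contact_force: [0.6, 0.7, 0.0]
width: 47.5
```

```bash
python3 - <<'E'
from h import *
im,cam,o=shot("wrist","w9.png");print(o['eef_pos'],o['tool_rot'],o['width'])
for p in [(453,240.5,81),(418.6,234.4,81)]: print(p,proj(cam,p))
for v in (150,170,190,210,225): 
    r=im[v,290:370].max(1); xs=np.nonzero(r<40)[0]+290; print(v,xs.min() if len(xs) else None,xs.max() if len(xs) else None)
E
```

```text
[456.48075021 233.75664081 209.08924834] [-1.79991678e+02  2.65387567e-02 -1.70395779e+02] 47.53133972193739
(453, 240.5, 81) [329.70884268 186.78666905]
(418.6, 234.4, 81) [329.69481045 155.40307858]
150 None None
170 327 336
190 326 336
210 326 336
225 326 366
```

View pics/w9.png

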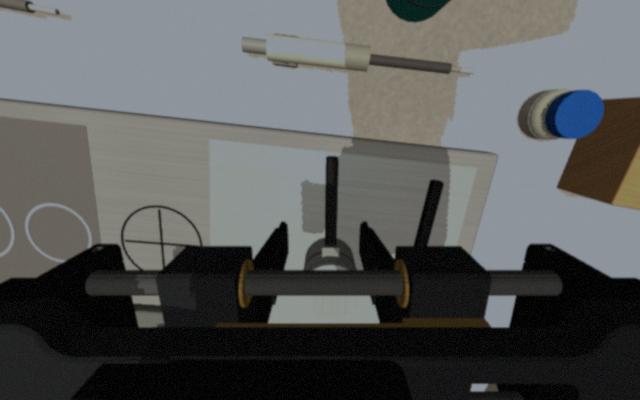

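{"api": "arm_command", "payload": {
  "turn": [
    [0,0,0],
    [0,0,0],
    [0,0,0],
    [0,0,0],
    [0,0,0],
    [0,0,0],
    [0,0,0],
    [0,0,0],
    [0,0,0],
    [0,0,0]
  ],
  "dp": [
    [0.2,0.8,2],
    [0,0,4],
    [0,0,4],
    [0,0,3],
    [0,0,1.5],
    [0,0,0.7],
    [0,0,0],
    [0,0,0],
    [0,0,0],
    [0,0,0]
  ],
  "gripper": [0.5,0.5,0.5,0.5,0.5,0.5,0.5,1,1,1]
}}

```text
clock: 18.13
eef_pos: [453.9, 241.2, 57.9]
tool_rot: [180.0, 0.1, -170.7]
contact_force: [0.3, -0.1, -0.1]
width: 32.7
```

{"api": "arm_command", "payload": {
  "turn": [
    [0,0,0],
    [0,0,0],
    [0,0,0],
    [0,0,0],
    [0,0,0]
  ],
  "dp": [
    [0,0,0],
    [0,0,0],
    [0,0,0],
    [0,0,0],
    [0,0,0]
  ],
  "gripper": [1,1,1,1,1]
}}

```text
clock: 18.55
eef_pos: [453.3, 241.1, 56.8]
tool_rot: [-180.0, 0.0, -170.6]
contact_force: [0.1, 1.3, 2.0]
width: 14.1
```

{"api": "arm_command", "payload": {
  "turn": [
    [0,0,0],
    [0,0,0],
    [0,0,0],
    [0,0,0],
    [0,0,0],
    [0,0,0],
    [0,0,0],
    [0,0,0],
    [0,0,0],
    [0,0,0]
  ],
  "dp": [
    [0.05,-0.5,0],
    [0.1,-1,0],
    [0.15,-1.4,0],
    [0.15,-1.5,0],
    [0.15,-1.5,0],
    [0.15,-1.5,0],
    [0.15,-1.5,0],
    [0.15,-1.5,0],
    [0.15,-1.5,0],
    [0.15,-1.5,0]
  ],
  "gripper": [1,1,1,1,1,1,1,1,1,1]
}}

```text
clock: 19.38
eef_pos: [461.8, 105.3, 56.7]
tool_rot: [-180.0, 0.0, -170.6]
contact_force: [0.1, 2.9, 2.8]
width: 13.6
```

{"api": "arm_command", "payload": {
  "turn": [
    [0,0,0],
    [0,0,0],
    [0,0,0],
    [0,0,0],
    [0,0,0],
    [0,0,0],
    [0,0,0],
    [0,0,0],
    [0,0,0]
  ],
  "dp": [
    [0.15,-1.5,0],
    [0.15,-1.5,0],
    [0.15,-1.5,0],
    [0.15,-1.5,0],
    [0.15,-1.5,0],
    [0.1,-1.3,0],
    [0.1,-0.8,0],
    [0,-0.2,0],
    [0,0,0]
  ],
  "gripper": [1,1,1,1,1,1,1,1,1]
}}

```text
clock: 20.13
eef_pos: [468.0, 7.8, 56.6]
tool_rot: [-180.0, -0.0, -170.7]
contact_force: [-2.1, -1.1, 3.9]
width: 13.3
```

```bash
cat >> h.py <<'E'
def lidcheck(name,xy,fn,box):
    im,cam,o=shot("top",fn+".png");print(o['eef_pos'].round(1),o['tool_rot'].round(1),o['width'])
    z=30+HT[name]; x0,y0=box
    c=cv2.resize(im[y0:y0+70,x0:x0+80],None,fx=8,fy=8,interpolation=cv2.INTER_CUBIC)
    q=(proj(cam,(*xy,z))-[x0,y0]+.5)*8; cv2.circle(c,tuple(int(a) for a in q),int(RAD[name]*449.8/(1283-z)*8),(0,0,255),1)
    cv2.imwrite("pics/"+fn+"c.png",c)
E
python3 - <<'E'
from h import *
lidcheck("medium",(582,28),"t10",(265,140))
E
```

```text
[468.    7.8  56.6] [-180.    -0.  -170.7] 13.33947025716878
```

View pics/t10c.png

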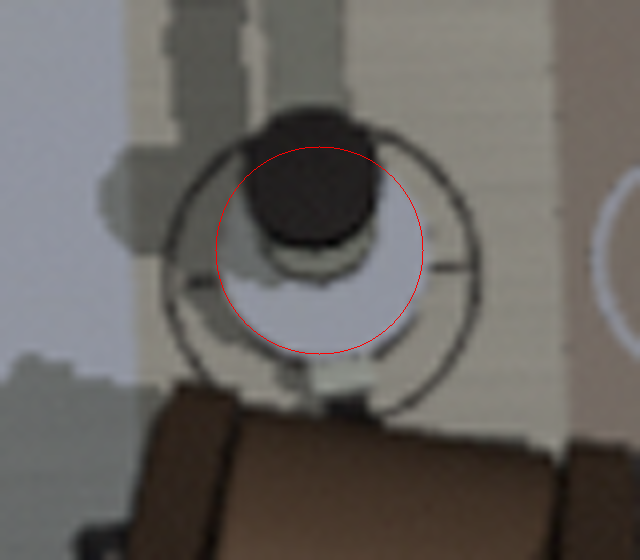

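{"api": "arm_command", "payload": {
  "turn": [
    [0,0,0],
    [0,0,0],
    [0,0,0],
    [0,0,0],
    [0,0,0],
    [0,0,0],
    [0,0,0],
    [0,0,0],
    [0,0,0],
    [0,0,0]
  ],
  "dp": [
    [0,0,0],
    [0,0,0],
    [0,0,0],
    [0,0,-1],
    [0,0,-3],
    [0,0,-4],
    [0,0,-4],
    [0,0,-4],
    [0,0,-4],
    [0,0,-4]
  ],
  "gripper": [0.5,0.5,0.5,0.5,0.5,0.5,0.5,0.5,0.7,1]
}}

```text
clock: 21.02
eef_pos: [467.7, 8.7, 298.8]
tool_rot: [-180.0, 0.0, -170.6]
contact_force: [0.9, -0.9, -0.5]
width: 38.9
```

{"api": "arm_command", "payload": {
  "turn": [
    [0,0,0],
    [0,0,0],
    [0,0,0],
    [0,0,0],
    [0,0,0],
    [0,0,0],
    [0,0,0]
  ],
  "dp": [
    [0,0,-1.2],
    [-2.5,0.1,0],
    [-3.5,0,0],
    [-3.5,0,0],
    [-2,0,0],
    [0,0,0],
    [0,0,0]
  ],
  "gripper": [1,1,1,1,1,1,1]
}}

```text
clock: 21.6
eef_pos: [581.7, 28.5, 307.6]
tool_rot: [180.0, -0.1, -170.6]
contact_force: [-0.9, 0.1, -0.4]
width: 0.5
```

```bash
python3 - <<'E'
from h import *
im,cam,o=shot("scene","s11.png");print(o['eef_pos'],o['width'],o['contact_force'])
cv2.imwrite("pics/s11z.png",cv2.resize(im[120:300,260:480],None,fx=3,fy=3))
E
```

```text
[581.74957338  28.51634897 307.58230655] 0.528737942297286 [-0.86028015  0.0509418  -0.36344943]
```

View pics/s11z.png

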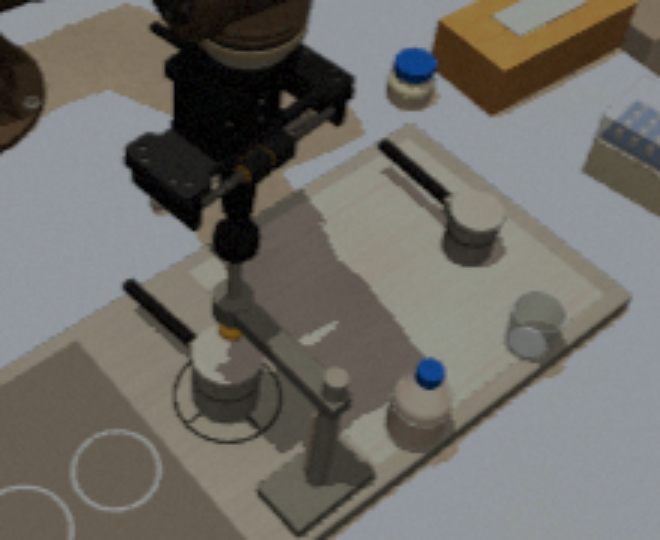

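{"api": "arm_command", "payload": {
  "turn": [
    [0,0,0],
    [0,0,0],
    [0,0,0],
    [0,0,0],
    [0,0,0],
    [0,0,0],
    [0,0,0],
    [0,0,0],
    [0,0,0]
  ],
  "dp": [
    [0,0,1],
    [0,0,0.7],
    [0,0,0.7],
    [0,0,0.7],
    [0,0,0.7],
    [0,0,0.6],
    [0,0,0.4],
    [0,0,0.3],
    [0,0,0]
  ],
  "gripper": [1,1,1,1,1,1,1,1,1]
}}

```text
clock: 22.4
eef_pos: [581.5, 28.0, 257.1]
tool_rot: [180.0, -0.0, -170.7]
contact_force: [-2.6, -0.3, 2.8]
width: 0.7
```

{"api": "arm_command", "payload": {
  "turn": [
    [0,0,0],
    [0,0,0],
    [0,0,0],
    [0,0,0]
  ],
  "dp": [
    [0,0,0.3],
    [0,0,0.3],
    [0,0,0.2],
    [0,0,0]
  ],
  "gripper": [1,1,1,1]
}}

```text
clock: 22.73
eef_pos: [581.8, 28.0, 249.7]
tool_rot: [-180.0, 0.0, -170.7]
contact_force: [-3.3, 0.2, 6.2]
width: 0.2
```

{"api": "arm_command", "payload": {
  "turn": [
    [0,0,0],
    [0,0,0],
    [0,0,0],
    [0,0,0],
    [0,0,0],
    [0,0,0],
    [0,0,0],
    [0,0,0],
    [0,0,0],
    [0,0,0]
  ],
  "dp": [
    [0,0,0.1],
    [0,0,0],
    [0,0,0],
    [0,0,0],
    [0,0,0],
    [0,0,0],
    [0,0,0],
    [0,0,0],
    [0,0,0],
    [0,0,0]
  ],
  "gripper": [1,1,1,1,1,1,1,1,1,1]
}}

```text
clock: 23.57
eef_pos: [581.8, 28.0, 249.1]
tool_rot: [-180.0, 0.1, -170.6]
contact_force: [-2.4, -0.3, 7.2]
width: 0.7
```

{"api": "arm_command", "payload": {
  "turn": [
    [0,0,0],
    [0,0,0],
    [0,0,0],
    [0,0,0],
    [0,0,0],
    [0,0,0]
  ],
  "dp": [
    [0,0,0],
    [0,0,0],
    [0,0,0],
    [0,0,0],
    [0,0,0],
    [0,0,0]
  ],
  "gripper": [1,1,1,1,1,1]
}}

```text
clock: 24.07
eef_pos: [581.8, 28.0, 249.1]
tool_rot: [-180.0, 0.1, -170.6]
contact_force: [-2.8, -0.5, 7.0]
width: 0.5
```

```bash
python3 - <<'E'
from h import *
im,cam,o=shot("scene","s12.png");print(o['eef_pos'],o['contact_force'])
cv2.imwrite("pics/s12z.png",cv2.resize(im[160:280,280:440],None,fx=4,fy=4))
E
```

```text
[581.83806255  27.96281081 249.11185831] [-2.8068008  -0.52295139  7.01312659]
```

View pics/s12z.png

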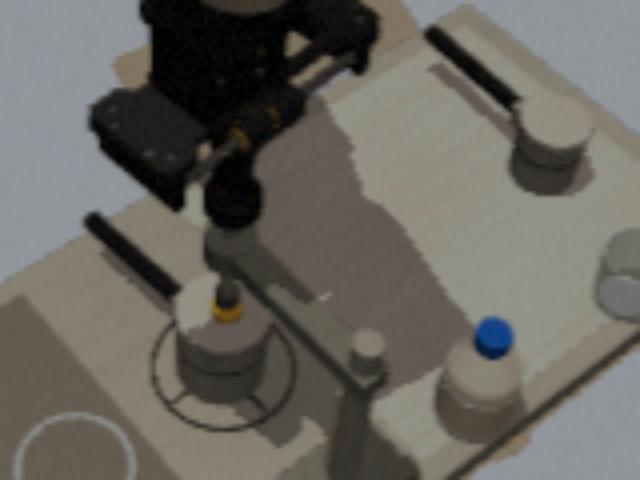

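The brass pad bears on the medium lid at about 7 N in total. I'll let the gauge rise.

{"api": "arm_command", "payload": {
  "turn": [
    [0,0,0],
    [0,0,0],
    [0,0,0],
    [0,0,0],
    [0,0,0],
    [0,0,0],
    [0,0,0],
    [0,0,0],
    [0,0,0],
    [0,0,0]
  ],
  "dp": [
    [0,0,-0.5],
    [0,0,-1],
    [0,0,-1.4],
    [0,0,-1.5],
    [0,0,-1.4],
    [2,-0.1,0],
    [3.5,0,0],
    [3.5,0,0],
    [2.6,0,2],
    [0,0,2]
  ],
  "gripper": [1,1,1,1,1,1,0.5,0.5,0.5,0.5]
}}

```text
clock: 24.95
eef_pos: [464.1, 8.0, 267.6]
tool_rot: [-180.0, 0.1, -170.7]
contact_force: [0.8, 0.1, 0.2]
width: 21.6
```

```bash
python3 - <<'E'
from h import *
im,cam,o=shot("scene","s13.png")
cv2.imwrite("pics/s13z.png",cv2.resize(im[120:380,170:480],None,fx=2.3,fy=2.3))
print(bot.observe()['eef_pos'])
E
```

```text
[464.74443417   8.13208102 263.87941222]
```

View pics/s13z.png

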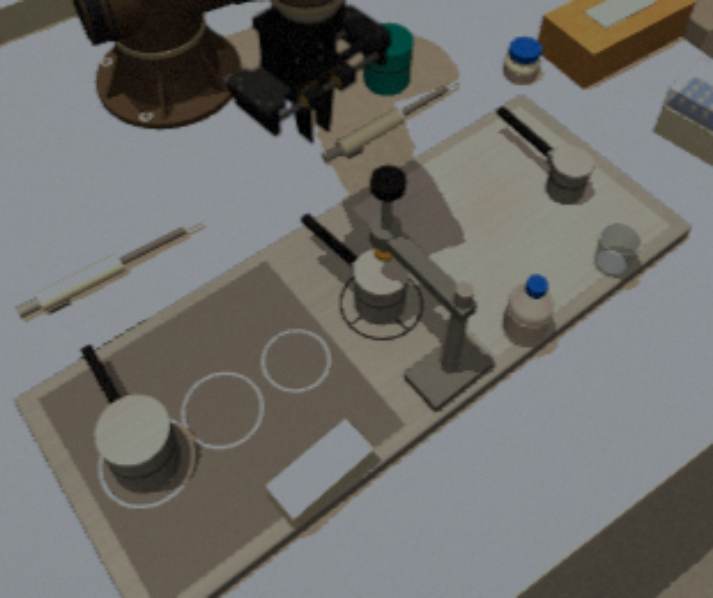

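{"api": "arm_command", "payload": {
  "turn": [
    [0,0,0],
    [0,0,0],
    [0,0,0],
    [0,0,0],
    [0,0,0],
    [0,0,0],
    [0,0,0],
    [0,0,0],
    [0,0,0],
    [0,0,0]
  ],
  "dp": [
    [-0.2,0,3],
    [0,0,4],
    [0,0,4],
    [0,0,4],
    [0,0,3.3],
    [0,0,1.6],
    [0,0,0.7],
    [0,0,0],
    [0,0,0],
    [0,0,0]
  ],
  "gripper": [0.5,0.5,0.5,0.5,0.5,0.5,0.5,0.5,1,1]
}}

```text
clock: 25.83
eef_pos: [470.3, 8.4, 61.9]
tool_rot: [-180.0, 0.1, -170.6]
contact_force: [-0.1, -0.0, 0.6]
width: 39.5
```

{"api": "arm_command", "payload": {
  "turn": [
    [0,0,0],
    [0,0,0],
    [0,0,0],
    [0,0,0],
    [0,0,0]
  ],
  "dp": [
    [0,0,0],
    [0,0,0],
    [0,0,0],
    [0,0,0],
    [0,0,0]
  ],
  "gripper": [1,1,1,1,1]
}}

```text
clock: 26.25
eef_pos: [469.4, 8.4, 60.9]
tool_rot: [-180.0, 0.0, -170.7]
contact_force: [0.2, -0.8, 3.1]
width: 13.7
```

{"api": "arm_command", "payload": {
  "turn": [
    [0,0,0],
    [0,0,0],
    [0,0,0],
    [0,0,0],
    [0,0,0],
    [0,0,0],
    [0,0,0],
    [0,0,0],
    [0,0,0],
    [0,0,0]
  ],
  "dp": [
    [0.05,-0.5,0],
    [0.1,-1,0],
    [0.15,-1.4,0],
    [0.15,-1.5,0],
    [0.15,-1.5,0],
    [0.15,-1.5,0],
    [0.15,-1.5,0],
    [0.15,-1.5,0],
    [0.15,-1.5,0],
    [0.15,-1.5,0]
  ],
  "gripper": [1,1,1,1,1,1,1,1,1,1]
}}

```text
clock: 27.08
eef_pos: [477.5, -127.3, 60.6]
tool_rot: [180.0, -0.0, -170.6]
contact_force: [1.1, 4.0, 2.4]
width: 14.0
```

{"api": "arm_command", "payload": {
  "turn": [
    [0,0,0],
    [0,0,0],
    [0,0,0],
    [0,0,0],
    [0,0,0],
    [0,0,0],
    [0,0,0],
    [0,0,0],
    [0,0,0],
    [0,0,0]
  ],
  "dp": [
    [0.15,-1.5,0],
    [0.15,-1.5,0],
    [0.15,-1.5,0],
    [0.15,-1.5,0],
    [0.15,-1.5,0],
    [0.15,-1.5,0],
    [0.15,-1.4,0],
    [0.1,-0.9,0],
    [0,-0.4,0],
    [0,0,0]
  ],
  "gripper": [1,1,1,1,1,1,1,1,1,1]
}}

```text
clock: 27.92
eef_pos: [485.4, -244.2, 60.6]
tool_rot: [-180.0, 0.0, -170.7]
contact_force: [-1.5, -0.4, 3.4]
width: 13.5
```

```bash
python3 - <<'E'
from h import *
lidcheck("medium",(597.6,-220.9),"t14",(360,135))
E
```

```text
[ 485.4 -244.2   60.6] [-180.     0.  -170.7] 13.47327957391236
```

View pics/t14c.png

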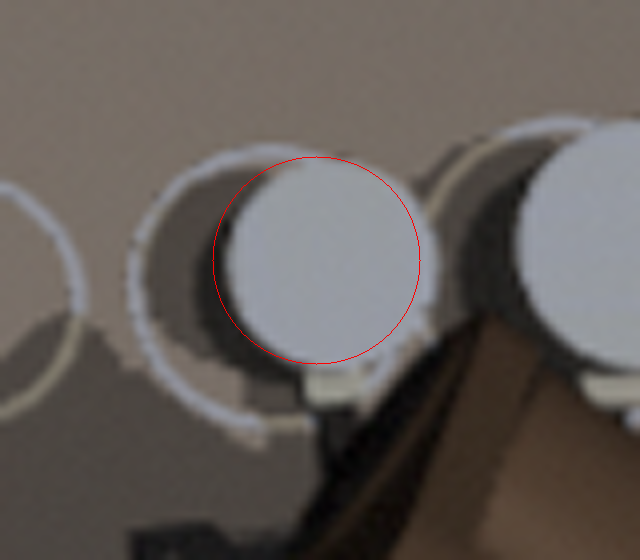

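{"api": "arm_command", "payload": {
  "turn": [
    [0,0,0],
    [0,0,0],
    [0,0,0]
  ],
  "dp": [
    [-0.1,0.3,0],
    [0,0.3,0],
    [0,0,0]
  ],
  "gripper": [1,1,1]
}}

```text
clock: 28.22
eef_pos: [485.7, -236.5, 60.8]
tool_rot: [-180.0, 0.0, -170.6]
contact_force: [0.1, -1.2, 1.8]
width: 13.7
```

```bash
python3 - <<'E'
from h import *
lidcheck("medium",(597.6,-220.9),"t15",(360,135))
E
```

```text
[ 485.7 -236.5   60.8] [-180.     0.  -170.6] 13.709791560304074
```

View pics/t15c.png

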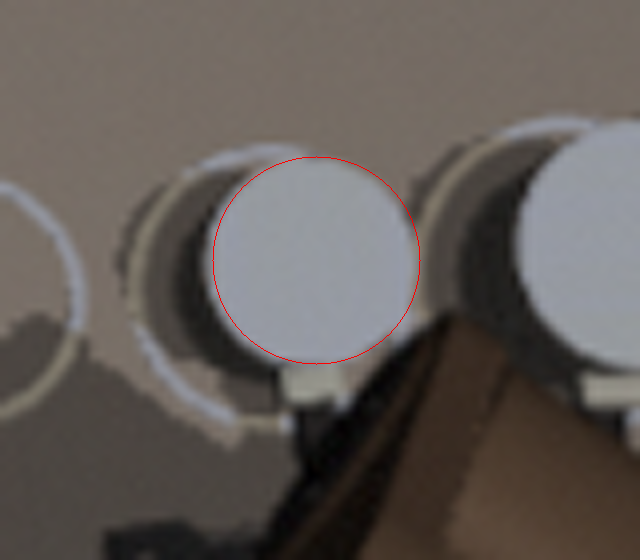

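{"api": "arm_command", "payload": {
  "turn": [
    [0,0,0],
    [0,0,0],
    [0,0,0],
    [0,0,0],
    [0,0,0],
    [0,0,0],
    [0,0,0.06],
    [0,0,0.07],
    [0,0,0],
    [0,0,0]
  ],
  "dp": [
    [0,0,0],
    [0,0,0],
    [0,0,0],
    [0,0,-1],
    [0,0,-3],
    [0,0,-4],
    [0,0,-4],
    [0,0,-3],
    [0,3,0],
    [0,4,0]
  ],
  "gripper": [0.5,0.5,0.5,0.5,0.5,0.5,0.5,0.5,0.5,0.5]
}}

```text
clock: 29.1
eef_pos: [483.6, -168.3, 213.0]
tool_rot: [-179.9, 0.2, -178.3]
contact_force: [0.4, 0.9, -0.7]
width: 47.4
```

{"api": "arm_command", "payload": {
  "turn": [
    [0,0,0],
    [0,0,0],
    [0,0,0],
    [0,0,0],
    [0,0,0],
    [0,0,0],
    [0,0,0],
    [0,0,0],
    [0,0,0]
  ],
  "dp": [
    [0,4,0],
    [0,4,0],
    [0,4,0],
    [0,4,0],
    [0,4,0],
    [0,4,0],
    [0,4,0],
    [0,4,0],
    [0,4,0]
  ],
  "gripper": [0.5,0.5,0.5,0.5,0.5,0.5,0.5,0.5,0.5]
}}

```text
clock: 29.85
eef_pos: [470.4, 194.6, 211.4]
tool_rot: [-180.0, 0.0, -178.1]
contact_force: [1.0, -0.7, 1.0]
width: 47.7
```

```bash
python3 - <<'E'
from h import *
im,cam,o=shot("top","t16.png");print(o['eef_pos'],o['tool_rot'],o['width'])
cv2.imwrite("pics/t16z.png",cv2.resize(im[95:250,140:480],None,fx=2.35,fy=2.35,interpolation=cv2.INTER_CUBIC))
handles(im,cam,(150,150,215,245))
print(bot.observe()['eef_pos'])
E
```

```text
[470.44623274 194.55397951 211.40973977] [-1.79997693e+02  2.28717879e-02 -1.78093874e+02] 47.654662320908656
918 mean [460.8 334.3  81. ] near [381.9 329.4  81. ] yaw 3.6 axis [531.7 338.7] grip [416.9 331.6] len 209.0
[470.13665392 199.83138255 211.40189888]
```

View pics/t16z.png

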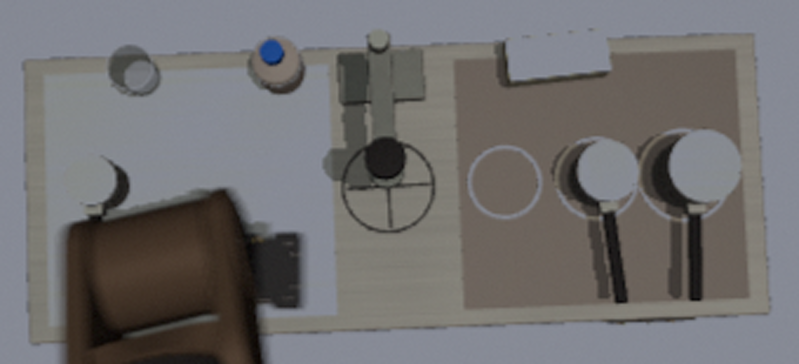

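{"api": "arm_command", "payload": {
  "turn": [
    [0,0,0],
    [0,0,0],
    [0,0,0],
    [0,0,0],
    [0,0,0],
    [0,0,0],
    [0,0,0]
  ],
  "dp": [
    [0.1,4,0],
    [0.1,4,0],
    [0,4,0],
    [0,2.4,0],
    [0,1.2,0],
    [0,0,0],
    [0,0,0]
  ],
  "gripper": [0.5,0.5,0.5,0.5,0.5,0.5,0.5]
}}

```text
clock: 30.48
eef_pos: [463.7, 347.9, 210.7]
tool_rot: [-180.0, -0.0, -178.0]
contact_force: [-1.0, -0.4, 0.3]
width: 47.4
```

```bash
python3 - <<'E'
from h import *
im,cam,o=shot("wrist","w17.png");print(o['eef_pos'],o['tool_rot'],o['width'])
for p in [(462,356.8,81),(427,355.5,81)]: print(p,proj(cam,p))
for v in (165,175,190,205,220): 
    r=im[v,290:360].max(1); xs=np.nonzero(r<40)[0]+290; 
    if len(xs): print(v,xs.min(),xs.max(),ray(cam,(xs.mean(),v),81).round(1))
E
```

```text
[463.70401418 347.9363631  210.6516213 ] [-1.79964383e+02 -2.37363964e-02 -1.78048071e+02] 47.36403012032802
(462, 356.8, 81) [331.21696066 187.33800014]
(427, 355.5, 81) [331.40610623 156.07178894]
165 329 339 [436.7 358.8  81. ]
175 329 339 [447.8 359.3  81. ]
190 329 338 [465.  359.5  81. ]
205 329 338 [482.7 360.3  81. ]
220 328 338 [501.  360.5  81. ]
```

View pics/w17.png

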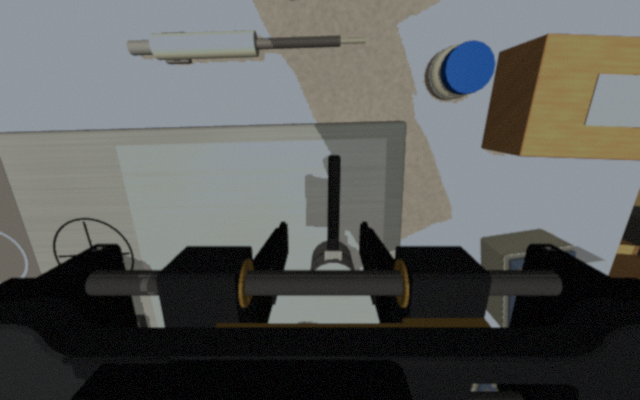

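{"api": "arm_command", "payload": {
  "turn": [
    [0,0,0],
    [0,0,0],
    [0,0,0],
    [0,0,0],
    [0,0,0],
    [0,0,0],
    [0,0,0],
    [0,0,0],
    [0,0,0],
    [0,0,0]
  ],
  "dp": [
    [0,1.0,2],
    [0,0,4],
    [0,0,4],
    [0,0,3.2],
    [0,0,1.5],
    [0,0,0.7],
    [0,0,0],
    [0,0,0],
    [0,0,0],
    [0,0,0]
  ],
  "gripper": [0.5,0.5,0.5,0.5,0.5,0.5,0.5,1,1,1]
}}

```text
clock: 31.37
eef_pos: [464.3, 358.5, 58.1]
tool_rot: [179.9, 0.1, -178.1]
contact_force: [-0.4, 0.2, -0.7]
width: 32.9
```

{"api": "arm_command", "payload": {
  "turn": [
    [0,0,0],
    [0,0,0],
    [0,0,0],
    [0,0,0],
    [0,0,0]
  ],
  "dp": [
    [0,0,0],
    [0,0,0],
    [0,0,0],
    [0,0,0],
    [0,0,0]
  ],
  "gripper": [1,1,1,1,1]
}}

```text
clock: 31.78
eef_pos: [463.6, 358.6, 56.8]
tool_rot: [180.0, 0.0, -178.1]
contact_force: [-0.5, 1.2, 2.4]
width: 14.1
```

{"api": "arm_command", "payload": {
  "turn": [
    [0,0,0],
    [0,0,0],
    [0,0,0],
    [0,0,0],
    [0,0,0],
    [0,0,0],
    [0,0,0],
    [0,0,0],
    [0,0,0],
    [0,0,0]
  ],
  "dp": [
    [0,-0.5,0],
    [0.03,-1,0],
    [0.03,-1.4,0],
    [0.03,-1.5,0],
    [0.03,-1.5,0],
    [0.03,-1.5,0],
    [0.03,-1.5,0],
    [0.03,-1.5,0],
    [0.03,-1.5,0],
    [0.03,-1.5,0]
  ],
  "gripper": [1,1,1,1,1,1,1,1,1,1]
}}

```text
clock: 32.62
eef_pos: [465.2, 222.4, 56.7]
tool_rot: [-180.0, -0.0, -178.1]
contact_force: [0.8, 3.0, 2.7]
width: 13.7
```

{"api": "arm_command", "payload": {
  "turn": [
    [0,0,0],
    [0,0,0],
    [0,0,0],
    [0,0,0],
    [0,0,0],
    [0,0,0],
    [0,0,0],
    [0,0,0],
    [0,0,0],
    [0,0,0]
  ],
  "dp": [
    [0.03,-1.5,0],
    [0.03,-1.5,0],
    [0.03,-1.5,0],
    [0.03,-1.5,0],
    [0.03,-1.5,0],
    [0.03,-1.5,0],
    [0.03,-1.5,0],
    [0.03,-1.5,0],
    [0.03,-1.5,0],
    [0.03,-1.5,0]
  ],
  "gripper": [1,1,1,1,1,1,1,1,1,1]
}}

```text
clock: 33.45
eef_pos: [466.5, 72.5, 56.7]
tool_rot: [-180.0, -0.0, -178.1]
contact_force: [-0.5, 2.9, 2.3]
width: 14.0
```

{"api": "arm_command", "payload": {
  "turn": [
    [0,0,0],
    [0,0,0],
    [0,0,0],
    [0,0,0],
    [0,0,0],
    [0,0,0]
  ],
  "dp": [
    [0.03,-1.5,0],
    [0.03,-1.5,0],
    [0.03,-1.1,0],
    [0,-0.6,0],
    [0,-0.3,0],
    [0,0,0]
  ],
  "gripper": [1,1,1,1,1,1]
}}

```text
clock: 33.95
eef_pos: [467.7, 23.8, 56.6]
tool_rot: [-180.0, -0.0, -178.2]
contact_force: [-2.0, -1.1, 3.7]
width: 13.7
```

```bash
python3 - <<'E'
from h import *
lidcheck("small",(582,28),"t18",(265,140))
E
```

```text
[467.7  23.8  56.6] [-180.    -0.  -178.2] 13.713708073079655
```

View pics/t18c.png

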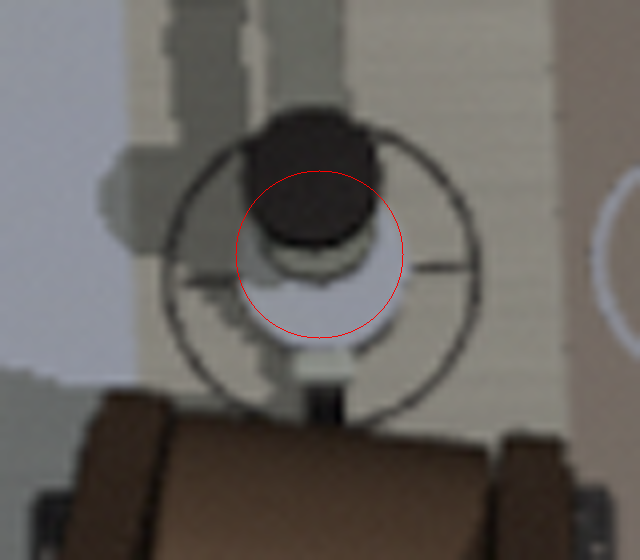

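{"api": "arm_command", "payload": {
  "turn": [
    [0,0,0],
    [0,0,0],
    [0,0,0]
  ],
  "dp": [
    [-0.2,0.1,0],
    [-0.1,0.1,0],
    [0,0,0]
  ],
  "gripper": [1,1,1]
}}

```text
clock: 34.25
eef_pos: [471.1, 26.9, 56.6]
tool_rot: [-180.0, -0.0, -178.1]
contact_force: [-2.9, -2.2, 3.5]
width: 13.9
```

```bash
python3 - <<'E'
from h import *
lidcheck("small",(582,28),"t19",(265,140))
E
```

```text
[471.1  26.9  56.6] [-180.    -0.  -178.1] 13.905280153358536
```

View pics/t19c.png

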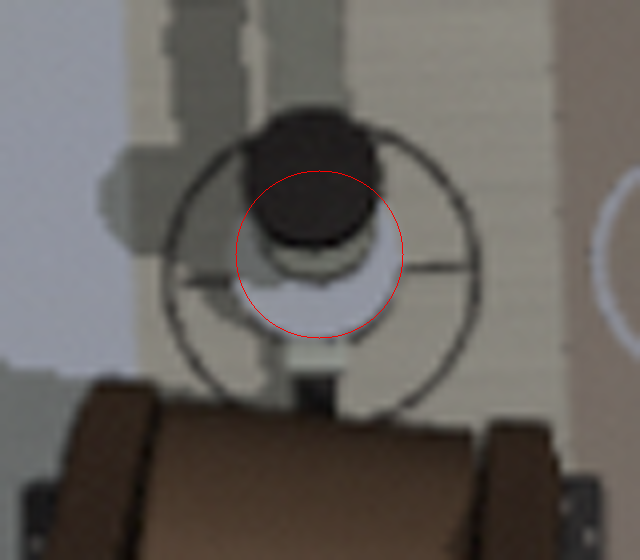

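{"api": "arm_command", "payload": {
  "turn": [
    [0,0,0],
    [0,0,0],
    [0,0,0],
    [0,0,0],
    [0,0,0],
    [0,0,0],
    [0,0,0],
    [0,0,0],
    [0,0,0],
    [0,0,0]
  ],
  "dp": [
    [0,0,0],
    [0,0,0],
    [0,0,0],
    [0,0,-1],
    [0,0,-3],
    [0,0,-4],
    [0,0,-4],
    [0,0,-4],
    [0,0,-4],
    [0,0,-4]
  ],
  "gripper": [0.5,0.5,0.5,0.5,0.5,0.5,0.5,0.5,0.7,1]
}}

```text
clock: 35.13
eef_pos: [470.6, 26.7, 298.9]
tool_rot: [-180.0, 0.0, -178.1]
contact_force: [0.9, 1.0, 0.4]
width: 39.2
```

{"api": "arm_command", "payload": {
  "turn": [
    [0,0,0],
    [0,0,0],
    [0,0,0],
    [0,0,0],
    [0,0,0],
    [0,0,0],
    [0,0,0]
  ],
  "dp": [
    [0,0,-1.2],
    [-2.5,-0.1,0],
    [-3.5,-0.1,0],
    [-3.3,-0.1,0],
    [-1.8,0,0],
    [0,0,0],
    [0,0,0]
  ],
  "gripper": [1,1,1,1,1,1,1]
}}

```text
clock: 35.72
eef_pos: [582.3, 27.3, 307.7]
tool_rot: [180.0, -0.1, -178.1]
contact_force: [-0.3, -0.4, 0.1]
width: 0.5
```

```bash
python3 - <<'E'
from h import *
im,cam,o=shot("scene","s20.png");print(o['eef_pos'],o['width'],o['contact_force'])
cv2.imwrite("pics/s20z.png",cv2.resize(im[120:300,260:480],None,fx=3,fy=3))
E
```

```text
[582.34969706  27.29196848 307.66105703] 0.5240996993160936 [-0.25478978 -0.41744661  0.10686995]
```

View pics/s20z.png

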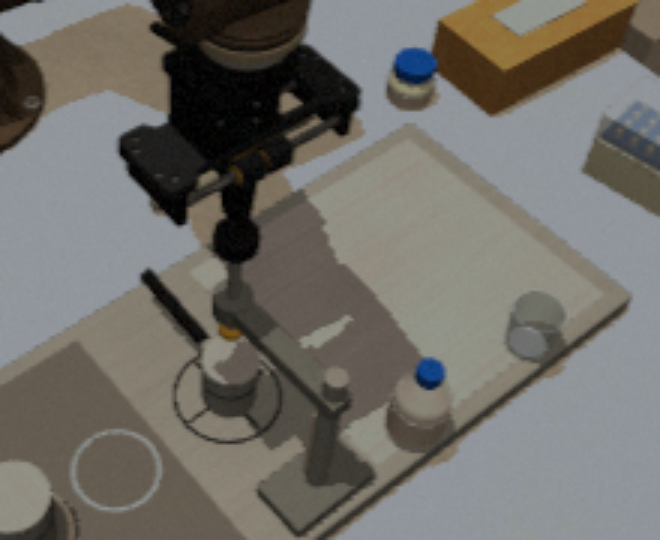

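{"api": "arm_command", "payload": {
  "turn": [
    [0,0,0],
    [0,0,0],
    [0,0,0],
    [0,0,0],
    [0,0,0],
    [0,0,0],
    [0,0,0],
    [0,0,0],
    [0,0,0],
    [0,0,0]
  ],
  "dp": [
    [0,0,1],
    [0,0,0.7],
    [0,0,0.7],
    [0,0,0.7],
    [0,0,0.8],
    [0,0,0.8],
    [0,0,0.7],
    [0,0,0.5],
    [0,0,0.4],
    [0,0,0]
  ],
  "gripper": [1,1,1,1,1,1,1,1,1,1]
}}

```text
clock: 36.6
eef_pos: [582.0, 27.2, 244.8]
tool_rot: [180.0, -0.1, -178.1]
contact_force: [-2.9, 0.2, 3.5]
width: 0.1
```

{"api": "arm_command", "payload": {
  "turn": [
    [0,0,0],
    [0,0,0],
    [0,0,0],
    [0,0,0]
  ],
  "dp": [
    [0,0,0.3],
    [0,0,0.3],
    [0,0,0.2],
    [0,0,0]
  ],
  "gripper": [1,1,1,1]
}}

```text
clock: 36.93
eef_pos: [582.3, 27.2, 237.8]
tool_rot: [-180.0, 0.0, -178.1]
contact_force: [-4.5, 0.0, 7.1]
width: 0.6
```

{"api": "arm_command", "payload": {
  "turn": [
    [0,0,0],
    [0,0,0],
    [0,0,0],
    [0,0,0],
    [0,0,0],
    [0,0,0],
    [0,0,0],
    [0,0,0],
    [0,0,0],
    [0,0,0]
  ],
  "dp": [
    [0,0,0.1],
    [0,0,0],
    [0,0,0],
    [0,0,0],
    [0,0,0],
    [0,0,0],
    [0,0,0],
    [0,0,0],
    [0,0,0],
    [0,0,0]
  ],
  "gripper": [1,1,1,1,1,1,1,1,1,1]
}}

```text
clock: 37.77
eef_pos: [582.3, 27.2, 237.2]
tool_rot: [-180.0, 0.1, -178.1]
contact_force: [-3.4, 0.1, 8.5]
width: 0.2
```

{"api": "arm_command", "payload": {
  "turn": [
    [0,0,0],
    [0,0,0],
    [0,0,0],
    [0,0,0],
    [0,0,0],
    [0,0,0]
  ],
  "dp": [
    [0,0,0],
    [0,0,0],
    [0,0,0],
    [0,0,0],
    [0,0,0],
    [0,0,0]
  ],
  "gripper": [1,1,1,1,1,1]
}}

```text
clock: 38.27
eef_pos: [582.3, 27.2, 237.2]
tool_rot: [-180.0, 0.1, -178.1]
contact_force: [-4.5, -0.4, 7.9]
width: 0.7
```

```bash
python3 - <<'E'
from h import *
im,cam,o=shot("scene","s21.png");print(o['eef_pos'],o['contact_force'])
cv2.imwrite("pics/s21z.png",cv2.resize(im[160:280,280:440],None,fx=4,fy=4))
E
```

```text
[582.32729172  27.19978268 237.20510275] [-4.49342231 -0.43051026  7.86154285]
```

View pics/s21z.png

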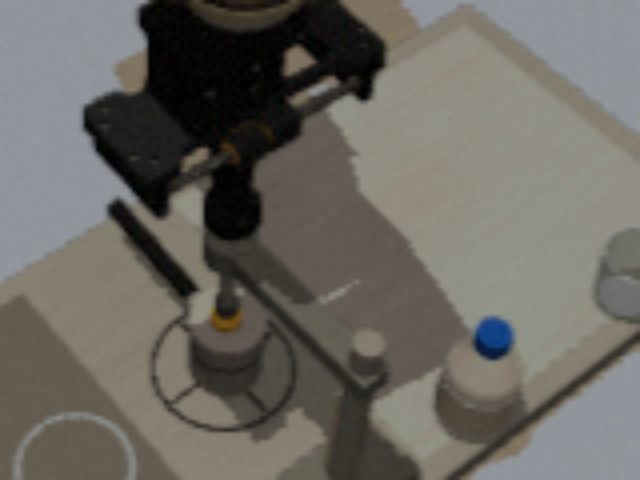

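{"api": "arm_command", "payload": {
  "turn": [
    [0,0,0],
    [0,0,0],
    [0,0,0],
    [0,0,0],
    [0,0,0],
    [0,0,0],
    [0,0,0],
    [0,0,0],
    [0,0,0],
    [0,0,0]
  ],
  "dp": [
    [0,0,-0.5],
    [0,0,-1.2],
    [0,0,-1.7],
    [0,0,-1.8],
    [0,0,-1.8],
    [2,0.1,0],
    [3.5,0.1,0],
    [3.5,0.1,0],
    [2.3,0,2],
    [0,0,2]
  ],
  "gripper": [1,1,1,1,1,1,0.5,0.5,0.5,0.5]
}}

```text
clock: 39.15
eef_pos: [466.2, 26.6, 267.3]
tool_rot: [-180.0, 0.2, -178.1]
contact_force: [1.3, -0.5, 0.1]
width: 21.7
```

```bash
python3 - <<'E'
from h import *
im,cam,o=shot("scene","s22.png")
cv2.imwrite("pics/s22z.png",cv2.resize(im[120:380,170:480],None,fx=2.3,fy=2.3))
print(bot.observe()['eef_pos'])
E
```

```text
[466.67329406  26.55349989 263.50620894]
```

View pics/s22z.png

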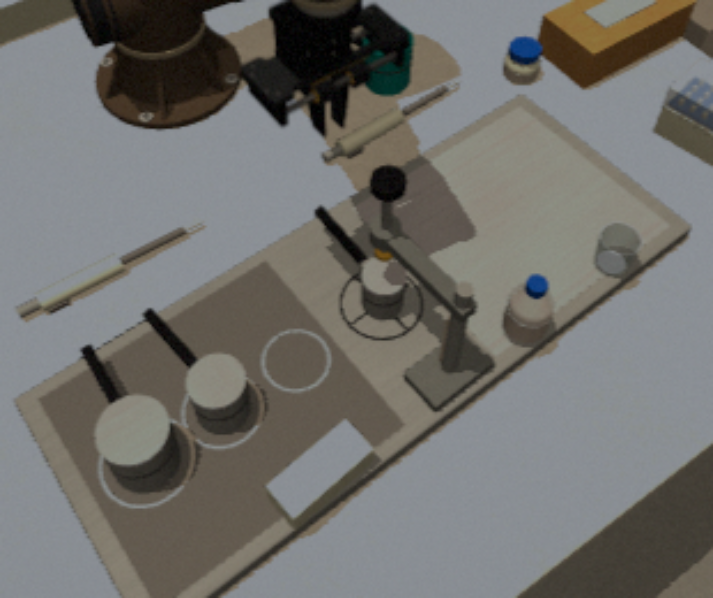

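The gauge is back up, and the large and medium pots are in their rings. I'll regrip the small pot.

{"api": "arm_command", "payload": {
  "turn": [
    [0,0,0],
    [0,0,0],
    [0,0,0],
    [0,0,0],
    [0,0,0],
    [0,0,0],
    [0,0,0],
    [0,0,0],
    [0,0,0],
    [0,0,0]
  ],
  "dp": [
    [0,0,3],
    [0,0,4],
    [0,0,4],
    [0,0,4],
    [0,0,3.4],
    [0,0,1.8],
    [0,0,0.6],
    [0,0,0],
    [0,0,0],
    [0,0,0]
  ],
  "gripper": [0.5,0.5,0.5,0.5,0.5,0.5,0.5,0.5,1,1]
}}

```text
clock: 40.03
eef_pos: [470.1, 26.4, 59.9]
tool_rot: [-180.0, 0.1, -178.1]
contact_force: [-0.3, 0.0, 0.2]
width: 39.0
```

{"api": "arm_command", "payload": {
  "turn": [
    [0,0,0],
    [0,0,0],
    [0,0,0],
    [0,0,0],
    [0,0,0]
  ],
  "dp": [
    [0,0,0],
    [0,0,0],
    [0,0,0],
    [0,0,0],
    [0,0,0]
  ],
  "gripper": [1,1,1,1,1]
}}

```text
clock: 40.45
eef_pos: [469.2, 26.4, 58.9]
tool_rot: [-180.0, 0.0, -178.1]
contact_force: [-0.8, 0.4, 1.5]
width: 13.7
```

{"api": "arm_command", "payload": {
  "turn": [
    [0,0,0],
    [0,0,0],
    [0,0,0],
    [0,0,0],
    [0,0,0],
    [0,0,0],
    [0,0,0],
    [0,0,0],
    [0,0,0],
    [0,0,0]
  ],
  "dp": [
    [0,-0.5,0],
    [0,-1,0],
    [-0.05,-1.4,0],
    [-0.05,-1.5,0],
    [-0.05,-1.5,0],
    [-0.05,-1.5,0],
    [-0.05,-1.5,0],
    [-0.05,-1.5,0],
    [-0.05,-1.5,0],
    [-0.05,-1.1,0]
  ],
  "gripper": [1,1,1,1,1,1,1,1,1,1]
}}

```text
clock: 41.28
eef_pos: [477.3, -104.9, 58.7]
tool_rot: [-180.0, -0.0, -178.1]
contact_force: [0.0, 3.6, 2.5]
width: 13.7
```

{"api": "arm_command", "payload": {
  "turn": [
    [0,0,0],
    [0,0,0],
    [0,0,0],
    [0,0,0]
  ],
  "dp": [
    [0,-0.6,0],
    [0,-0.3,0],
    [0,0,0],
    [0,0,0]
  ],
  "gripper": [1,1,1,1]
}}

```text
clock: 41.62
eef_pos: [477.7, -112.4, 58.7]
tool_rot: [-180.0, 0.0, -178.1]
contact_force: [-0.9, -1.2, 2.3]
width: 13.8
```

```bash
python3 - <<'E'
from h import *
lidcheck("small",(590.6,-111.1),"t23",(320,135))
E
```

```text
[ 477.7 -112.4   58.7] [-180.     0.  -178.1] 13.772210683518226
```

View pics/t23c.png

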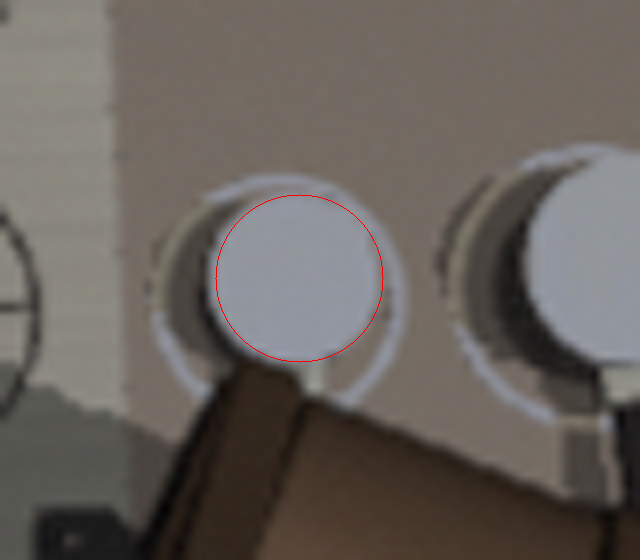

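The small pot is in its ring to within about 1 mm. I'll release, rise, back away and do a final check.

{"api": "arm_command", "payload": {
  "turn": [
    [0,0,0],
    [0,0,0],
    [0,0,0],
    [0,0,0],
    [0,0,0],
    [0,0,0],
    [0,0,0],
    [0,0,0],
    [0,0,0],
    [0,0,0]
  ],
  "dp": [
    [0,0,0],
    [0,0,0],
    [0,0,0],
    [0,0,-1],
    [0,0,-3],
    [0,0,-4],
    [0,0,-4],
    [0,0,-3],
    [1,2,0],
    [1,4,0]
  ],
  "gripper": [0.5,0.5,0.5,0.5,0.5,0.5,0.5,0.5,0.5,0.5]
}}

```text
clock: 42.5
eef_pos: [456.6, -54.5, 211.0]
tool_rot: [-179.9, 0.3, -178.3]
contact_force: [0.6, 0.6, -1.5]
width: 47.4
```

{"api": "arm_command", "payload": {
  "turn": [
    [0,0,0],
    [0,0,0],
    [0,0,0],
    [0,0,0],
    [0,0,0],
    [0,0,0],
    [0,0,0],
    [0,0,0],
    [0,0,0]
  ],
  "dp": [
    [1,4,0],
    [0.5,4,0],
    [0,4,0],
    [0,4,0],
    [0,4,0],
    [0,3,0],
    [0,1,0],
    [0,0,0],
    [0,0,0]
  ],
  "gripper": [0.5,0.5,0.5,0.5,0.5,0.5,0.5,0.5,0.5]
}}

```text
clock: 43.25
eef_pos: [432.5, 186.3, 208.9]
tool_rot: [-180.0, 0.0, -178.0]
contact_force: [0.3, -1.0, 0.4]
width: 47.7
```

```bash
python3 - <<'E'
from h import *
im,cam,o=shot("top","t24.png");print(o['eef_pos'],o['contact_force'],o['clock'])
c=cv2.resize(im[130:230,325:465],None,fx=5,fy=5,interpolation=cv2.INTER_CUBIC)
for n,xy in dict(large=(603.7,-325.9),medium=(597.6,-220.9),small=(590.6,-111.1)).items():
    z=30+HT[n];q=(proj(cam,(*xy,z))-[325,130]+.5)*5; cv2.circle(c,tuple(int(a) for a in q),int(RAD[n]*449.8/(1283-z)*5),(0,0,255),1)
cv2.imwrite("pics/t24c.png",c)
im,cam,o=shot("scene","s24.png")
cv2.imwrite("pics/s24z.png",cv2.resize(im[120:380,170:480],None,fx=2.3,fy=2.3))
E
```

```text
[432.46066336 186.27752864 208.86945611] [ 0.26614671 -0.95978484  0.40758695] 43.25
```

View pics/t24c.png

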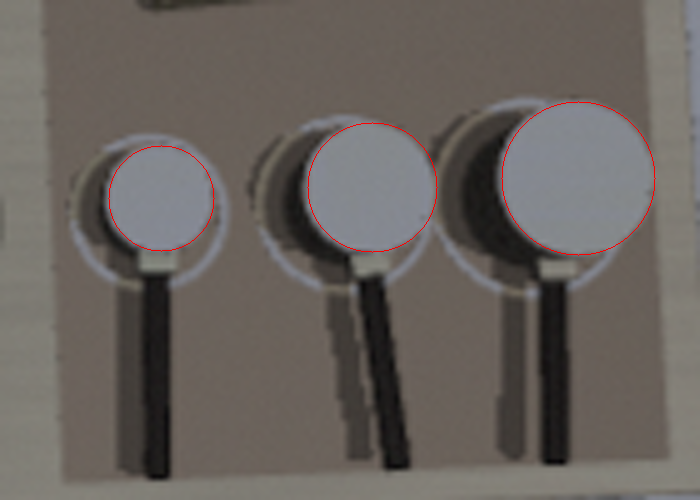

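View pics/s24z.png

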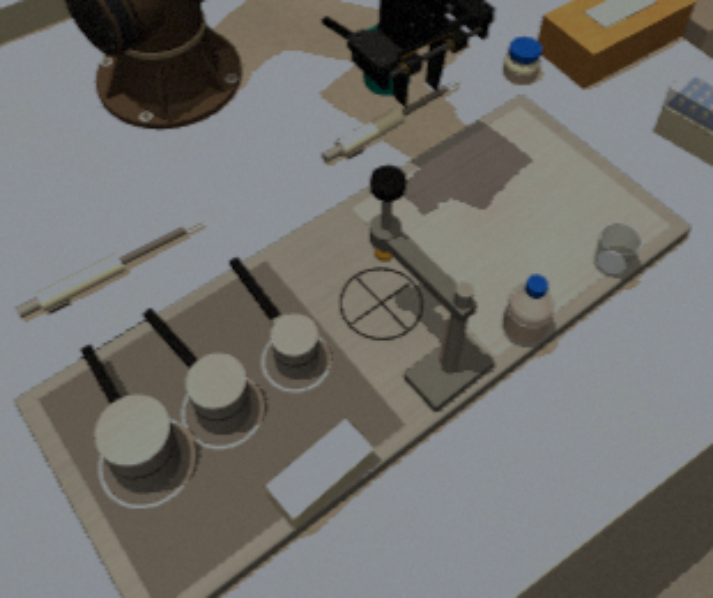

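```bash
python3 -c "
from station import bot
print(bot.sign_off())"
```

```text
the job is handed in; nothing more can be done
None
```

All three pots were there. In the order large, medium, small, I slid each one onto the gauge mark, pressed the gauge, let it rise, and slid the pot into its own ring. I handed the job in at about 43 s of the 210 s.

- **Gauge presses:** each press held the foot on the lid for more than 1.4 s. The total knob force was about 7–8 N, and by height the foot was pushed up 4–5 mm of its 14 mm. The step in force at first touch came at the expected lid height each time, within the few-mm press steps.
- **Final placement:** in the last top view, each lid was within about 1–2 mm of where it should be for its ring centre, against about 12 mm of free room around each pot. The scene view also shows all three standing inside their rings, the gauge up, and the bottle, beaker, rack, pipettes and turquoise pot apparently where they were. The gripper was empty and clear of everything.
- **Corrections:** three stops were a few mm off, and I fixed each before letting go:
  - The large pot was 6 mm short of its ring centre.
  - The medium pot was 5 mm past its ring centre.
  - The small pot was 3 mm off the gauge mark.
- **Disturbances:** I saw no knock to any pot and no grip slip.
- **Failed checks:** none in the final round. The measured handle and lid positions agreed to about 2–3 mm across views.

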